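Hang the weighing pans nested on their hook

TASK

Put the three steel weighing pans from the rack away on the hook, hung by the slots in their tabs with the open side to the front: first the large one, then the middle one, then the small one, each nested flat in the one before. Push each pan home against the sprung backing until it is firmly seated, keeping up a push of about 8 N for half a second before you let go of it and fetch the next, but never loading the hook with more than 20 N, hung pans included; do not drop a pan, and leave the other things on the worktop where they are.

Things in the scene. Friction and masses are not known exactly. Their poses are not given: they have to be found in the camera images.
- hook: fixed stand with one hook. Origin: on the worktop under its round upright column (20 mm thick, 170 mm high). Foot plate 8 mm thick, 120 mm wide, from x = -165 to 45 mm. A round prong 10 mm thick runs level from the column to x = -150 mm at y = 0, its top 170 mm above the origin; then its end turns up.
- hook_tip (a point): centre of the upturned end of the prong: 162 mm before the column in the hook's -x, 173 mm above its origin (the prong's top is 178 mm high here, its end at x = -167 mm). Pans are threaded on from here towards the hook's +x, past the upturned end, and hang with their slots' upper ends on the prong's top.
- hook_prong (a point): top of the prong, 90 mm before the column. Behind it a black upright backing plate (the buffer; 24 mm wide and up to 180 mm high round the prong, 56 mm wide below) rides on a clamp collar: its front face is anywhere from 40 to 80 mm before the column, not measured, so feel for it. It is sprung: about 8 N per mm, 6 mm travel, damped, and comes back.
- pan_l_tab (a point): Large steel weighing pan, upright in the rack. Point: centre of its flat tab above the slot, gripped across its 30 mm width (y); tab 4 mm thick there, 34 mm high. The slot to hang it by (14 wide, 28 high) ends 17 mm below the point; underside 149 mm below it. Body 112 wide, 96 high, 26 deep: 4 mm base at +x in the tab's plane, 3 mm rim (64 notch at the top), open to -x. 0.13 kg +-30%.
- pan_m_tab (a point): Middle-sized steel weighing pan, upright in the rack. Point: centre of its flat tab above the slot, gripped across its 40 mm width (y); tab 4 mm thick there, 34 mm high. The slot to hang it by (14 wide, 28 high) ends 17 mm below the point; underside 142 mm below it. Body 96 wide, 80 high, 26 deep: 4 mm base at +x in the tab's plane, 3 mm rim (64 notch at the top), open to -x. 0.11 kg +-30%.
- pan_s_tab (a point): Small steel weighing pan, upright in the rack. Point: centre of its flat tab above the slot, gripped across its 50 mm width (y); tab 4 mm thick there, 34 mm high. The slot to hang it by (14 wide, 28 high) ends 17 mm below the point; underside 135 mm below it. Body 80 wide, 64 high, 26 deep: 4 mm base at +x in the tab's plane, 3 mm rim, open to -x. 0.09 kg +-30%.
- rack: fixed rack, grey plate 230 (x) x 130 (y) x 8 mm, origin under its centre. Three places 70 mm apart along x, in which the pans stand in any order, axes parallel to the rack's; pins round their feet rise 48 mm above the worktop, so lift a pan 50 mm or more. Nested on the hook, the three tab points are level and 4 mm apart along x; rims clear each other by 4 to 6 mm.
- clip_mid (a point): small black bulldog clip, 35x32x27 mm, lying about: leave it alone. The point is its centre.
- cap_mid (a point): black rubber cap, 24x40x9 mm, lying about: leave it alone. The point is its centre.
- labels_mid (a point): roll of blank white labels, 69 mm across, 50 mm high, lying about: leave it alone. The point is its centre.
- rule_mid (a point): pocket tape measure, 36x74x63 mm, lying about: leave it alone. The point is its centre.
- changer_mid (a point): small grey plug adapter, 34x66x16 mm, lying about: leave it alone. The point is its centre.
- masking_mid (a point): roll of masking tape, 96 mm across, 25 mm high, lying about: leave it alone. The point is its centre.
Not all that is in view belongs to the job. What is shaped like the part that bears pan_s_tab but green is not meant.

How it is judged:
On the way, in this order (a step that is already met when the one before it is completed fails the run):
1. the large pan hangs on the prong and is pressed home on the backing before the middle one is brought (x of pan_l_tab in the frame of hook between -0.088 and -0.034 m and y of pan_l_tab in the frame of hook between -0.006 and 0.006 m and z of pan_l_tab in the frame of hook between 0.182 and 0.196 m and contact force between pan_l and buffer above 4 N and horizontal distance between pan_m_tab and pan_l_tab above 0.08 m), for 0.1 s.
2. the middle pan is pressed home, nested in the large one (x of pan_l_tab in the frame of hook between -0.088 and -0.034 m and y of pan_l_tab in the frame of hook between -0.006 and 0.006 m and z of pan_l_tab in the frame of hook between 0.182 and 0.196 m and x of pan_m_tab in the frame of pan_l_tab between -0.0068 and -0.0015 m and y of pan_m_tab in the frame of pan_l_tab between -0.006 and 0.006 m and z of pan_m_tab in the frame of pan_l_tab between -0.008 and 0.008 m and contact force between pan_m and pan_l above 4 N), for 0.1 s.
3. the small pan is pressed home, nested in the middle one (x of pan_l_tab in the frame of hook between -0.088 and -0.034 m and y of pan_l_tab in the frame of hook between -0.006 and 0.006 m and z of pan_l_tab in the frame of hook between 0.182 and 0.196 m and x of pan_m_tab in the frame of pan_l_tab between -0.0068 and -0.0015 m and y of pan_m_tab in the frame of pan_l_tab between -0.006 and 0.006 m and z of pan_m_tab in the frame of pan_l_tab between -0.008 and 0.008 m and x of pan_s_tab in the frame of pan_m_tab between -0.0068 and -0.0015 m and y of pan_s_tab in the frame of pan_m_tab between -0.006 and 0.006 m and z of pan_s_tab in the frame of pan_m_tab between -0.008 and 0.008 m and contact force between pan_s and pan_m above 4 N), for 0.1 s.
At the end, for the whole second after the job is handed in: Large, middle and small pan, pressed home (4 N or more) in that order, hang at rest by their slots within 7 degrees of upright: the large tab centre 34-88 mm before the column, within 6 mm of the prong; each next pan 1.5-6.8 mm before the last, level within 4 mm, in line within 6 mm (x of pan_l_tab in the frame of hook between -0.088 and -0.034 m and y of pan_l_tab in the frame of hook between -0.006 and 0.006 m and z of pan_l_tab in the frame of hook between 0.182 and 0.196 m and x of pan_m_tab in the frame of pan_l_tab between -0.0068 and -0.0015 m and y of pan_m_tab in the frame of pan_l_tab between -0.006 and 0.006 m and z of pan_m_tab in the frame of pan_l_tab between -0.004 and 0.004 m and x of pan_s_tab in the frame of pan_m_tab between -0.0068 and -0.0015 m and y of pan_s_tab in the frame of pan_m_tab between -0.006 and 0.006 m and z of pan_s_tab in the frame of pan_m_tab between -0.004 and 0.004 m and angle between each of pan_l_tab, pan_m_tab, pan_s_tab's own z axis and vertical below 0.12 rad and linear speed of each of pan_l, pan_m, pan_s below 0.02 m/s); the robot touches nothing.
It fails at once if the hook is loaded with more than 20 N (contact force between hook and anything else above 20 N).
It fails at once if a pan is dropped (height (world z) of any of pan_l_tab, pan_m_tab, pan_s_tab below 0.115 m).
It fails at once if another thing on the worktop is shifted by more than 30 mm (distance of any of clip_mid, cap_mid, labels_mid, rule_mid, changer_mid, masking_mid from where it was at the start of the episode above 0.03 m).
It also fails if it takes over 72 s, if anything falls off the work surface, if the arm or the gripper's body presses on something with over 40 N, if the wrist force passes 120 N, or if a joint passes its speed limit or range.

ROBOT

A 7-joint arm with a two-finger parallel gripper is mounted at the origin on a cart in front of the work surface, level with it; the furniture and walls round the work are solid. World frame = base frame: x ahead of the robot, y to its left, z up, the work surface at z = 0. Lengths are in m, angles in rad, forces in N, time in s.
With the tool pointing down it reaches from about 0.425 to 0.925 m from the base axis. Payload 6.8 kg.
Tool frame: the origin (TCP) lies at the very end of the fingers, on their centre line; the grasp point (between the pads) lies 19 mm behind it; x points along the fingers, y is the direction in which the jaws open and shut, and the axes are right-handed (so a half turn about x gives the same grasp; the last joint's range is limited). The gripper opens to 85 mm and grips with 20 to 120 N. Pads are 22 mm wide; open, the fingers measure 114 mm over their backs; the gripper's body (76 mm by 85 mm) begins 54 mm behind the grasp point. The pads swing forward as they close: fully open they stand 13 mm farther back than shut.
Start: joints at [1.161, 0.477, 0.022, 1.555, -0.011, 1.109, -0.083], TCP at [0.201, -0.645, 0.231] pointing down, gripper open.
Joint ranges: [-2.96, 2.96], [-0.34, 2.1], [-1.41, 1.46], [0.24, 2.44], [-1.37, 4.51], [0.17, 1.92], [-2.96, 2.96]. Speed limits (rad/s): [2.39, 2.39, 3.14, 3.14, 3.14, 3.14, 3.14].

INTERFACE

Orientations are given as a rotation vector (axis times angle).
In Python, from bench import get_obs, grab_frame, camera_info, hand_in gives the robot as it stands.
- The arm moves only by the tool apply_moves, never from a script. Its argument "series" is text: rows parted by semicolons, each of 7 numbers parted by spaces: the turn, a rotation vector about the tool's x, y, z in rad, then the shift along the tool's x, y, z in m, then the opening, from 0 (shut) to 1 (fully open). In form: wx wy wz tx ty tz hand; .... A call has 1 to 12 rows; each row is the pose to reach, as a shift and turn from the pose commanded when the call began, along the tool's axes at that moment; what a row does not reach only later rows make up. A row lasts 1/8 s, in which the tool goes at most 62.5 mm and 10.7 degrees, less where a joint would pass 70% of its speed; a pose out of reach is approached as far as the arm can. A call with a gripper value outside its range is refused whole. The fingers move at their own pace and stop on an object; "force" is the grip in N (left out, the last holds). Time passes only in rows, so rows that repeat a pose let the fingers close. It gives the time, the measured TCP pose, the force and the opening at its end, in the units of the state.
- get_obs(): the state, without advancing time (a new reading comes with each control period).
- grab_frame(name): name is "scene" or "top" or "wrist"; returns the picture (400x640x3 uint8, blue, green, red); there is no depth.
- camera_info(name): a dict with "fov_y" (degrees; the focal length in pixels is half the picture's height over the tangent of half this angle, whatever the lens; pixels are square), "cx", "cy" (the principal point, pixels), "D" ([k1, k2, p1, p2, k3] as OpenCV has them; the pictures are not rectified), "rvec" (rotation vector, rad) and "tvec" (3), from world to camera coordinates, as OpenCV has them. Camera axes: x right, y down, z forward; pixel columns grow to the right and rows downward; lengths in m; the calibration is good to about 2 mm. A picture is of the moment at which its call begins: read the wrist's pose just before it. camera_info takes no time and is no camera call; for the wrist camera it gives the pose at the moment of the call.
- hand_in(): hands the job in, once; it reports no verdict.
The state is a dict: "clock": time; "joints": joint angles; "qvel": joint speeds; "tau": joint torques, N m; "tcp_pos": TCP position; "orientation": TCP orientation; "contact_force": force on the tool from outside, world axes, zero at the start; "moment": the same for the moment, N m; "grip_width": finger opening in m.
Only numpy, scipy, OpenCV 4.12 (cv2) and the standard library are available. Lean on these libraries where they do the work, as an engineer would, in place of code of your own. Each camera call takes 0.05 s, during which the arm holds its last target.

## Working session

There is one attempt and no reset: what is moved stays moved. The work goes in short steps, Python scripts to look and compute and a tool call to move; the robot and the scene stay as the last step left them, time stands still between calls to the robot, and variables do not carry over. Pictures are saved under pics/ and viewed, and the job is handed in when it is done.

Besides the shell and the picture viewer there is one more tool, called by a JSON object that holds its "method" and its "body", one argument or row to a line. apply_moves: Moves the arm, as the interface text tells. Its arguments: {"type":"object","properties":{"series":{"type":"string"},"force":{"type":"number"}},"required":["series"]}

```bash
ls -la; mkdir -p pics; python3 - <<'E'
from bench import get_obs, grab_frame, camera_info
import cv2
for n in ['scene','top','wrist']:
    ci=camera_info(n); print(n,ci)
    cv2.imwrite(f'pics/{n}0.png',grab_frame(n))
print(get_obs())
E
```

```text
total 12
drwxr-xr-x  3 agent agent 4096 Dec  7 13:30 .
drwxr-xr-x 23 root  root  4096 Dec  7 13:30 ..
drwxr-xr-x  2 agent agent 4096 Dec  7 13:30 pics
scene {'fov_y': 46.27766695940508, 'cx': 322.663452804448, 'cy': 199.91294998219405, 'D': array([-0.09415542,  0.        ,  0.        ,  0.        ,  0.        ]), 'rvec': array([ 1.23129952, -2.3613467 ,  0.90809442]), 'tvec': array([0.24997258, 0.41547737, 0.96264982])}
top {'fov_y': 56.552950999499274, 'cx': 320.10221365721304, 'cy': 196.9989694773244, 'D': array([-0.03902647,  0.        ,  0.        ,  0.        ,  0.        ]), 'rvec': array([ 2.18722818, -2.12953682,  0.17210834]), 'tvec': array([-0.04988947,  0.51117832,  1.12366369])}
wrist {'fov_y': 70.14732081811775, 'cx': 316.2994605578368, 'cy': 198.66792324044587, 'D': array([-0.03023167,  0.        ,  0.        ,  0.        ,  0.        ]), 'rvec': array([-2.32676366,  1.71028442,  0.26278071]), 'tvec': array([-0.67362131, -0.04061093,  0.3786188 ])}
{'clock': 0.15, 'joints': array([ 1.16091381,  0.47760598,  0.02233989,  1.55616968, -0.01152417,
        1.10928534, -0.08312205]), 'qvel': array([-0.00022174, -0.00058093,  0.00067188, -0.00364675,  0.0014979 ,
       -0.00031323, -0.00025353]), 'tau': array([ 1.22393762e-03, -5.96933734e+01,  1.60985045e+00, -2.81494600e+01,
        1.27728313e-02,  6.59861136e-03, -1.00158260e-05]), 'tcp_pos': array([ 0.20050614, -0.64408551,  0.23057485]), 'orientation': array([ 2.05925102,  0.31450485, -2.05980997]), 'contact_force': array([ 0.86581082, -0.80896049,  0.3510307 ]), 'moment': array([-0.01672655,  0.06398733, -0.02535264]), 'grip_width': 0.0853079477989263}
```

View pics/scene0.png

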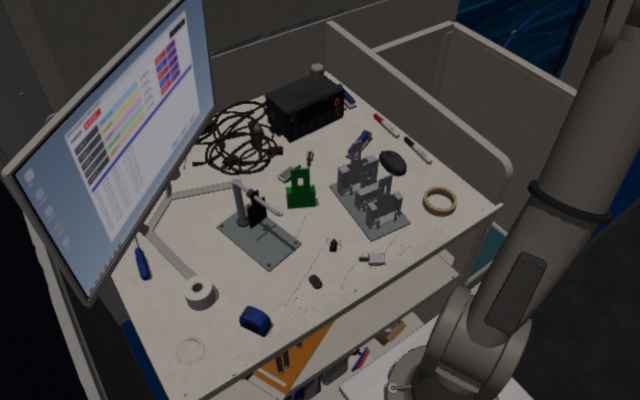

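View pics/top0.png

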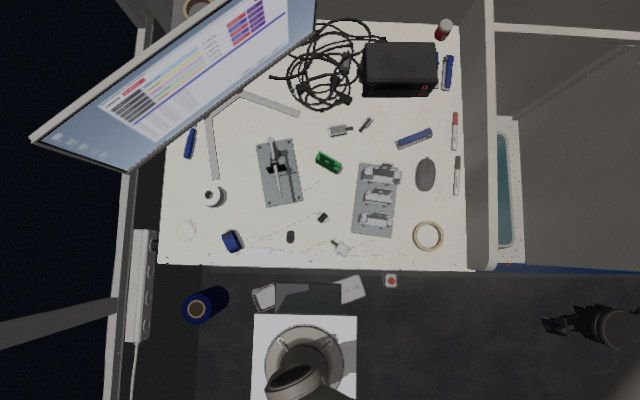

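View pics/wrist0.png

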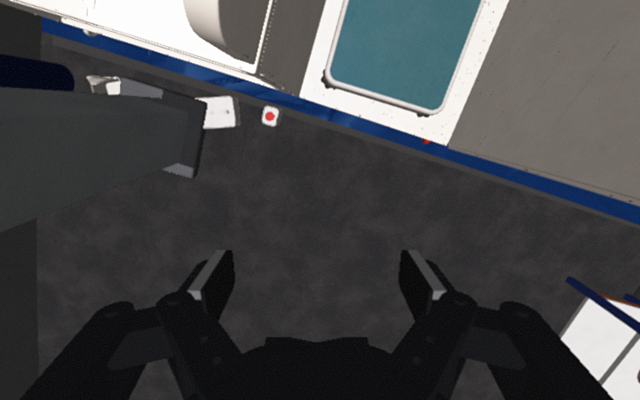

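```bash
cat > h.py <<'E'
import numpy as np, cv2
from bench import get_obs, grab_frame, camera_info
from scipy.spatial.transform import Rotation as R
def K(ci):
    f=200/np.tan(np.radians(ci['fov_y']/2)); return np.array([[f,0,ci['cx']],[0,f,ci['cy']],[0,0,1.]])
def ray(ci,uv):
    n=cv2.undistortPoints(np.array(uv,float).reshape(-1,1,2),K(ci),np.array(ci['D'])).reshape(-1,2)
    Rm=cv2.Rodrigues(np.array(ci['rvec']))[0]; t=np.array(ci['tvec'])
    d=np.c_[n,np.ones(len(n))]@Rm; return -Rm.T@t, d
def onz(ci,uv,z):
    c,d=ray(ci,uv); return c+d*((z-c[2])/d[:,2])[:,None]
def proj(ci,P):
    return cv2.projectPoints(np.array(P,float).reshape(-1,1,3),np.array(ci['rvec']),np.array(ci['tvec']),K(ci),np.array(ci['D']))[0].reshape(-1,2)
def tri(obs):
    A=np.zeros((3,3));b=np.zeros(3)
    for ci,uv in obs:
        c,d=ray(ci,[uv]);d=d[0]/np.linalg.norm(d[0]);M=np.eye(3)-np.outer(d,d);A+=M;b+=M@c
    return np.linalg.solve(A,b)
def toolmove(P,rot=None):
    "world target -> tool shift (from measured pose)"
    o=get_obs(); Rt=R.from_rotvec(o['orientation']); return Rt.inv().apply(np.array(P)-o['tcp_pos'])
def crop(img,x0,y0,x1,y1,s,name):
    cv2.imwrite('pics/'+name,cv2.resize(img[y0:y1,x0:x1],None,fx=s,fy=s,interpolation=cv2.INTER_CUBIC))
E
python3 - <<'E'
from h import *
t=cv2.imread('pics/top0.png');s=cv2.imread('pics/scene0.png')
crop(t,240,120,420,250,4,'tc.png'); crop(s,210,130,420,280,3.7,'sc.png')
ct=camera_info('top')
print('rack corners',onz(ct,[[361,163],[401,166],[391,237],[352,233]],.008))
print('foot',onz(ct,[[257,145],[291,138],[301,200],[266,206]],.008))
print('wall front bottom',onz(ct,[[470,270],[495,270]],0), onz(ct,[[470,270],[495,270]],.3))
print(R.from_rotvec(get_obs()['orientation']).as_matrix())
for n in('top','scene'): print(ray(camera_info(n),[[0,0]])[0])
E
```

```text
rack corners [[ 0.63147018 -0.16671241  0.008     ]
 [ 0.62559518 -0.29752419  0.008     ]
 [ 0.39473369 -0.26446431  0.008     ]
 [ 0.40425648 -0.14043003  0.008     ]]
foot [[0.68120603 0.17281684 0.008     ]
 [0.70809558 0.06321668 0.008     ]
 [0.50488658 0.02392937 0.008     ]
 [0.48254132 0.13441315 0.008     ]]
wall front bottom [[ 0.29628429 -0.51994343  0.        ]
 [ 0.29769351 -0.60168497  0.        ]] [[ 0.31021336 -0.39206721  0.3       ]
 [ 0.31126563 -0.45310411  0.3       ]]
[[-4.62744390e-04  2.97214252e-01 -9.54810701e-01]
 [ 1.25850397e-03 -9.54809874e-01 -2.97214604e-01]
 [-9.99999101e-01 -1.33916745e-03  6.77875969e-05]]
[ 0.35127599 -0.01509058  1.18439426]
[-0.12757142  0.40028016  0.99262468]
```

View pics/tc.png

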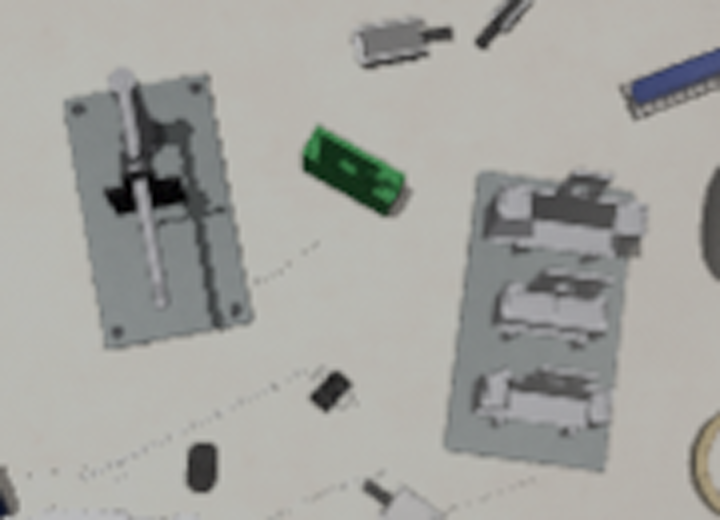

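View pics/sc.png

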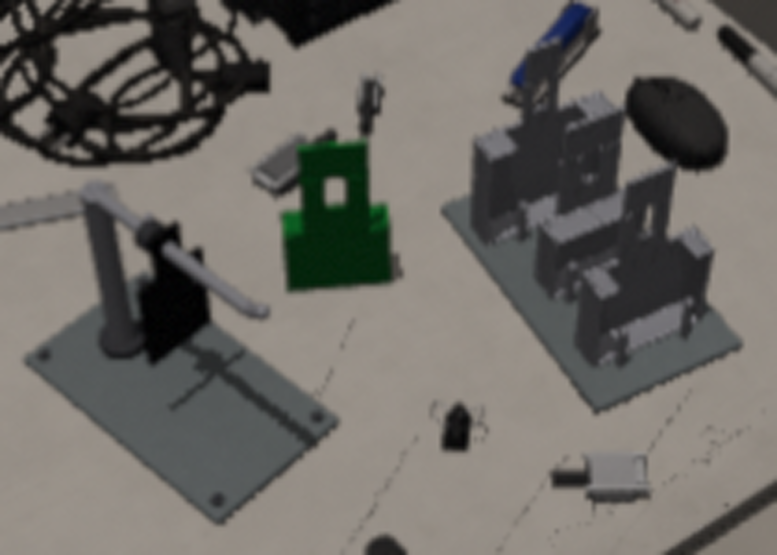

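```bash
python3 - <<'E'
from h import *
o=get_obs();Rt=R.from_rotvec(o['orientation']);cw=camera_info('wrist')
c,d=ray(cw,[[316,200]])
print('cam in tool',Rt.inv().apply(c-o['tcp_pos']),'dir',Rt.inv().apply(d))
for P in [(.14,-.5,.33),(.2,-.38,.36),(.40,-.215,.36),(.42,-.215,.36)]: print(P,toolmove(P).round(3))
ct=camera_info('top');cs=camera_info('scene')
# wall top front corner: scene ~ (505,160..205) ; top (470,270),(495,270)
for a,b in [((468,268),(500,205)),((125,170),(95,303)),((315,20),(213,108)),((40,140),(10,180))]:
    P=tri([(ct,a),(cs,b)]);print(P,proj(ct,P),proj(cs,P))
E
```

```text
cam in tool [-0.1417575  -0.00041627 -0.07455266] dir [[ 0.95332289 -0.00115355  0.30198859]]
(0.14, -0.5, 0.33) [-0.099 -0.156  0.015]
(0.2, -0.38, 0.36) [-0.129 -0.252 -0.078]
(0.4, -0.215, 0.36) [-0.129 -0.351 -0.318]
(0.42, -0.215, 0.36) [-0.129 -0.345 -0.337]
[ 0.29817308 -0.51931936 -0.00297622] [[469.40399738 269.34531382]] [[497.9002959  205.08315338]]
[0.55743756 0.52601541 0.11934463] [[128.56182738 172.35634202]] [[ 89.57560964 301.68477414]]
[ 1.08303004 -0.01015566  0.07407351] [[316.77903306  21.78298999]] [[210.62579348 107.27768324]]
[0.54387303 0.51535116 0.49703921] [[ 39.15383289 139.58181868]] [[ 11.0208055  180.34878054]]
```

{"method": "apply_moves", "body": {
  "series": "0 0 0 -0.035 -0.05 0.005 1; 0 0 0 -0.07 -0.10 0.01 1; 0 0 0 -0.099 -0.156 0.015 1; 0 0 0 -0.11 -0.19 -0.02 1; 0 0 0 -0.12 -0.22 -0.05 1; 0 0 0 -0.129 -0.252 -0.078 1; 0.1 0 0 -0.129 -0.27 -0.135 1; 0.2 0 0 -0.129 -0.285 -0.19 1; 0.3 0 0 -0.129 -0.295 -0.25 1; 0.4 0 0 -0.129 -0.305 -0.31 1; 0.43 0 0 -0.129 -0.315 -0.37 1; 0.43 0 0 -0.129 -0.321 -0.413 1"
}}

```text
clock: 1.65
tcp_pos: [0.5015, -0.2133, 0.3601]
orientation: [-2.156, 0.136, 2.156]
contact_force: [0.1, -0.3, 0.0]
grip_width: 0.0853
```

```bash
python3 - <<'E'
from h import *
import pickle
o=get_obs();cw=camera_info('wrist');im=grab_frame('wrist');cv2.imwrite('pics/w1.png',im);pickle.dump((o,cw),open('w1.pkl','wb'))
print(o['tcp_pos'],o['qvel'])
E
```

```text
[ 0.50151421 -0.21326206  0.36009319] [-0.41979855  0.42464159 -0.15544363 -0.46944562  0.21443847  0.10542211
 -0.60987236]
```

View pics/w1.png

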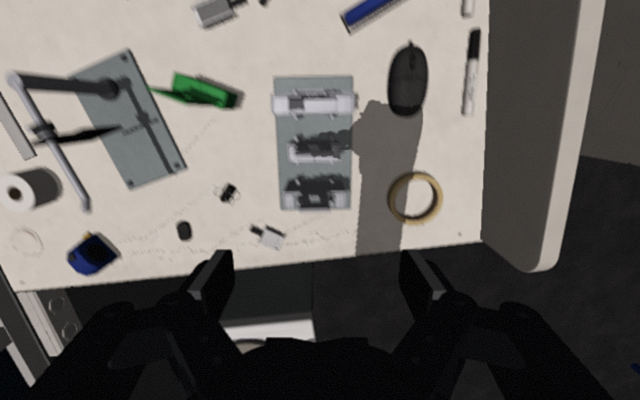

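```bash
python3 - <<'E'
from h import *
import pickle
for i in range(3): im=grab_frame('wrist')
o=get_obs();cw=camera_info('wrist');im=grab_frame('wrist');cv2.imwrite('pics/w2.png',im);pickle.dump((o,cw),open('w2.pkl','wb'))
print(o['tcp_pos'],o['qvel'].round(3))
crop(im,260,60,370,220,5,'w2r.png'); 
crop(im,0,40,250,220,3.2,'w2h.png')
E
```

```text
[ 0.49959152 -0.21483779  0.35964592] [ 0.025 -0.023  0.027  0.018  0.002  0.004  0.003]
```

View pics/w2r.png

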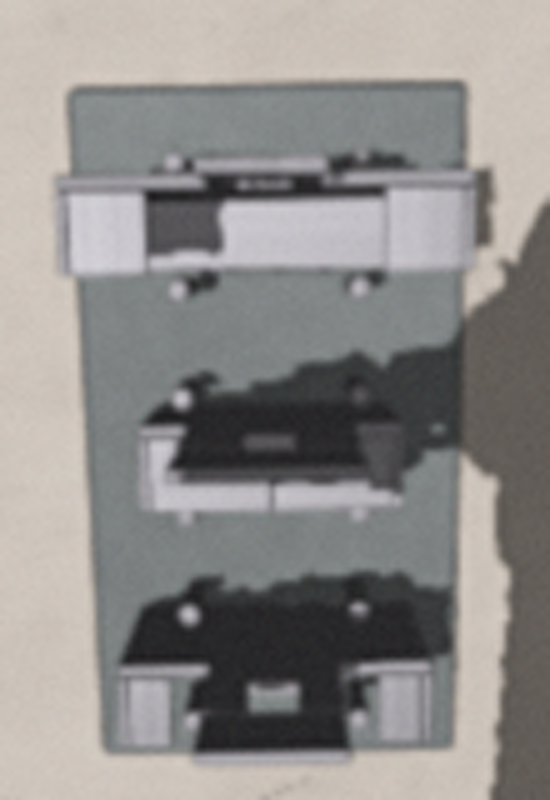

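View pics/w2h.png

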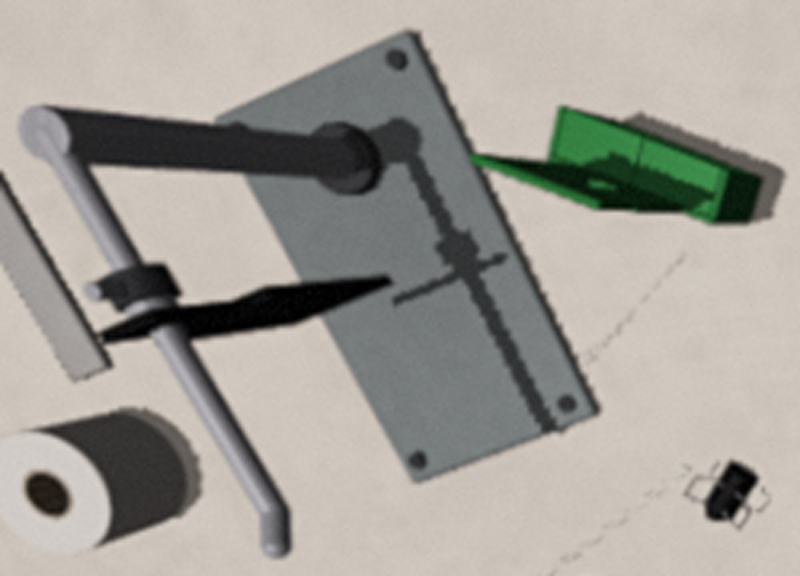

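```bash
python3 - <<'E'
from h import *
import pickle
o,cw=pickle.load(open('w2.pkl','rb'));ct=camera_info('top')
r=lambda p:np.array(p,float)/5+[260,60]-.4
h=lambda p:np.array(p,float)/3.2+[0,40]-.35
P=onz(cw,r([(70,88),(467,84),(452,748),(103,752)]),.008);print('rack',P.round(4),P.mean(0))
v=[P[0]-P[3],P[1]-P[2]];print([np.linalg.norm(x) for x in v],[np.arctan2(x[1],x[0]) for x in v],np.linalg.norm(P[0]-P[1]))
for n,a,b,y,z in [('L',193,328,163,.174),('S',168,370,474,.160),('M',192,352,758,.167)]:
    Q=onz(cw,r([(a,y),(b,y)]),z);d=Q[0]-Q[1];print(n,Q.mean(0).round(4),np.linalg.norm(d),np.arctan2(-d[0],d[1]))
P=onz(cw,h([(410,32),(598,410),(415,480),(218,118)]),.008);print('foot',P.round(4))
v=[P[0]-P[1],P[3]-P[2]];print([np.linalg.norm(x) for x in v],[np.arctan2(x[1],x[0]) for x in v],np.linalg.norm(P[0]-P[3]))
yaw=np.mean([np.arctan2(x[1],x[0]) for x in v]);c=P.mean(0);print('hook origin',c+.06*np.array([np.cos(yaw),np.sin(yaw),0]),yaw)
A=onz(cw,h([(275,550)]),.178)[0];B=onz(cw,h([(45,130)]),.170)[0];print('tip,col',A,B,np.linalg.norm((A-B)[:2]),np.arctan2(*(B-A)[1::-1]))
t=lambda p:np.array(p,float)/4+[240,120]-.4
A=onz(ct,t([(162,303)]),.176)[0];B=onz(ct,t([(122,77)]),.170)[0];print('tip,col top',A,B,np.linalg.norm((A-B)[:2]),np.arctan2(*(B-A)[1::-1]))
E
```

```text
rack [[ 0.6323 -0.1623  0.008 ]
 [ 0.6175 -0.2892  0.008 ]
 [ 0.3925 -0.2636  0.008 ]
 [ 0.407  -0.1362  0.008 ]] [ 0.51235151 -0.21281538  0.008     ]
[np.float64(0.22680880506611664), np.float64(0.22636375244577053)] [np.float64(-0.11535133672735501), np.float64(-0.11306606074811683)] 0.12778624381480805
L [ 0.5924 -0.2217  0.174 ] 0.029221651062650966 -0.12617595458603442
S [ 0.5232 -0.2144  0.16  ] 0.048419917450553095 -0.1257153683728796
M [ 0.4539 -0.2063  0.167 ] 0.0399177039968465 -0.12538372887463486
foot [[0.7044 0.0617 0.008 ]
 [0.5059 0.0156 0.008 ]
 [0.4801 0.1311 0.008 ]
 [0.6805 0.1745 0.008 ]]
[np.float64(0.20383022229922387), np.float64(0.20503211502216007)] [np.float64(0.22778694030428537), np.float64(0.2132079006370502)] 0.11536598635327702
hook origin [0.65129177 0.10886772 0.008     ] 0.22049742047066778
tip,col [0.49234357 0.07284084 0.178     ] [0.65136719 0.10815881 0.17      ] 0.16289834151898946 0.2185454542163806
tip,col top [0.49416493 0.07588939 0.176     ] [0.65469297 0.11106091 0.17      ] 0.16433590200169887 0.21569069737438684
```

```bash
python3 - <<'E'
from h import *
o=get_obs();print(o['tcp_pos'],R.from_rotvec(o['orientation']).as_matrix().round(4))
for P in [(.5884,-.2212,.30),(.5884,-.2212,.143)]: print(toolmove(P).round(4))
E
```

```text
[ 0.49885955 -0.21577473  0.3598744 ] [[-1.200e-03 -1.284e-01 -9.917e-01]
 [-1.000e-04 -9.917e-01  1.284e-01]
 [-1.000e+00  2.000e-04  1.200e-03]]
[ 0.0598 -0.0061 -0.0896]
[ 0.2168 -0.0062 -0.0898]
```

{"method": "apply_moves", "body": {
  "series": "0 0 0 0.03 -0.003 -0.045 1; 0 0 0 0.06 -0.006 -0.089 1; 0 0 0 0.11 -0.006 -0.089 1; 0 0 0 0.16 -0.006 -0.089 1; 0 0 0 0.2 -0.006 -0.089 1; 0 0 0 0.217 -0.006 -0.089 1; 0 0 0 0.217 -0.006 -0.089 1",
  "force": 80
}}

```text
clock: 2.78
tcp_pos: [0.5877, -0.2216, 0.1431]
orientation: [-2.153, 0.14, 2.156]
contact_force: [0.8, -0.7, 0.8]
grip_width: 0.0851
```

```bash
python3 - <<'E'
from h import *
cv2.imwrite('pics/w3.png',grab_frame('wrist')); o=get_obs(); print(o['tcp_pos'],o['contact_force'])
E
```

```text
[ 0.5888599  -0.2214747   0.14444103] [ 0.15733795 -0.10131204  0.41925313]
```

View pics/w3.png

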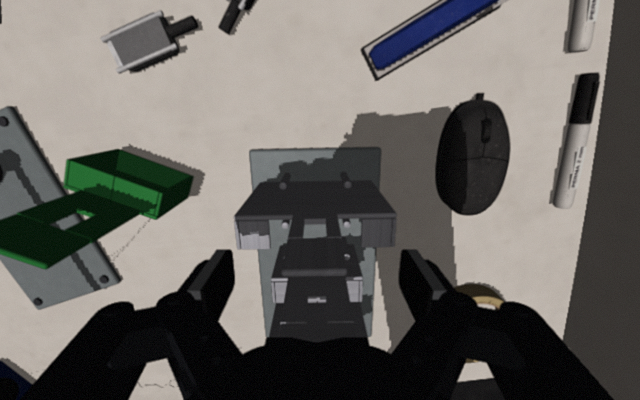

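{"method": "apply_moves", "body": {
  "series": "0 0 0 0 0 0 0; 0 0 0 0 0 0 0; 0 0 0 0 0 0 0; 0 0 0 0 0 0 0; 0 0 0 0 0 0 0; 0 0 0 0 0 0 0",
  "force": 80
}}

```text
clock: 3.58
tcp_pos: [0.5896, -0.2205, 0.1443]
orientation: [-2.158, 0.138, 2.153]
contact_force: [-0.5, 1.1, 5.1]
grip_width: 0.0282
```

```bash
python3 - <<'E'
from h import *
cv2.imwrite('pics/w4.png',grab_frame('wrist')); o=get_obs(); print(o['tcp_pos'],o['contact_force'],o['grip_width'])
E
```

```text
[ 0.58954826 -0.22058885  0.14433374] [ 0.5451473  -0.07774883  5.91178215] 0.02796023948602511
```

View pics/w4.png

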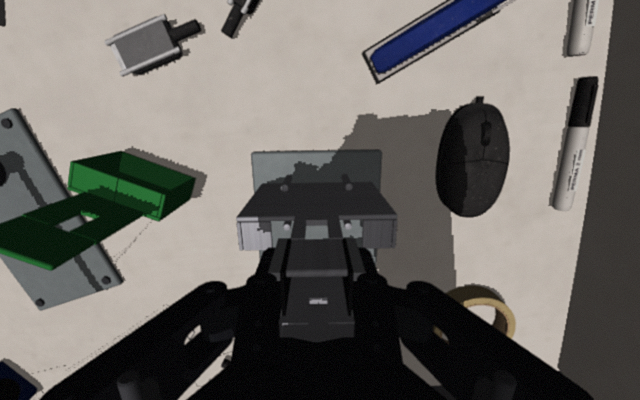

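{"method": "apply_moves", "body": {
  "series": "0 0 0 -0.02 0 0 0; 0 0 0 -0.06 0 0 0; 0 0 0 -0.11 0 0 0; 0 0 0 -0.16 0 0 0; 0 0 0 -0.2 0 0 0; 0 0 0 -0.2 0 0 0"
}}

```text
clock: 4.38
tcp_pos: [0.59, -0.2208, 0.348]
orientation: [-2.163, 0.14, 2.149]
contact_force: [-0.2, -0.5, -2.7]
grip_width: 0.028
```

```bash
python3 - <<'E'
from h import *
cv2.imwrite('pics/w5.png',grab_frame('wrist')); o=get_obs(); print(o['tcp_pos'],o['contact_force'],o['grip_width'])
E
```

```text
[ 0.58882969 -0.22075208  0.34522959] [ 0.49673445 -0.609127   -2.45468984] 0.027805357980328183
```

View pics/w5.png

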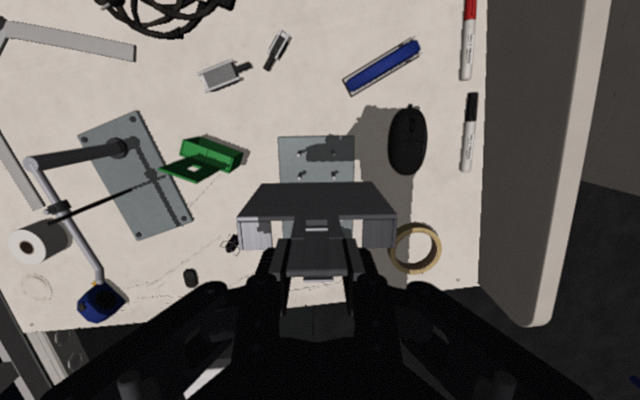

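{"method": "apply_moves", "body": {
  "series": "-0.05 0 0 0 -0.03 0.02 0; -0.12 0 0 0 -0.08 0.05 0; -0.19 0 0 0 -0.13 0.08 0; -0.26 0 0 0 -0.18 0.115 0; -0.32 0 0 0 -0.225 0.145 0; -0.346 0 0 0 -0.255 0.165 0; -0.346 0 0 0 -0.266 0.171 0; -0.346 0 0 0 -0.266 0.171 0; -0.346 0 0 0 -0.266 0.171 0"
}}

```text
clock: 5.55
tcp_pos: [0.4538, 0.0632, 0.343]
orientation: [2.108, 0.227, -2.109]
contact_force: [-0.9, 0.2, -1.4]
grip_width: 0.0281
```

```bash
python3 - <<'E'
from h import *
import pickle
im=grab_frame('wrist');o=get_obs();cw=camera_info('wrist');im=grab_frame('wrist')
cv2.imwrite('pics/w6.png',im);  print(o['tcp_pos'],o['contact_force'],o['grip_width'],o['qvel'].round(3))
pickle.dump((o,cw),open('w6.pkl','wb'))
print(R.from_rotvec(o['orientation']).as_matrix().round(4))
cv2.imwrite('pics/t6.png',grab_frame('top'));cv2.imwrite('pics/s6.png',grab_frame('scene'))
E
```

```text
[0.45372662 0.06325637 0.34299151] [ 0.36997393 -0.54854032 -1.09292879] 0.02804277860897322 [ 0.001 -0.002 -0.005  0.    -0.003  0.001 -0.001]
[[-6.000e-04  2.129e-01 -9.771e-01]
 [ 1.000e-04 -9.771e-01 -2.129e-01]
 [-1.000e+00 -2.000e-04  5.000e-04]]
```

View pics/w6.png

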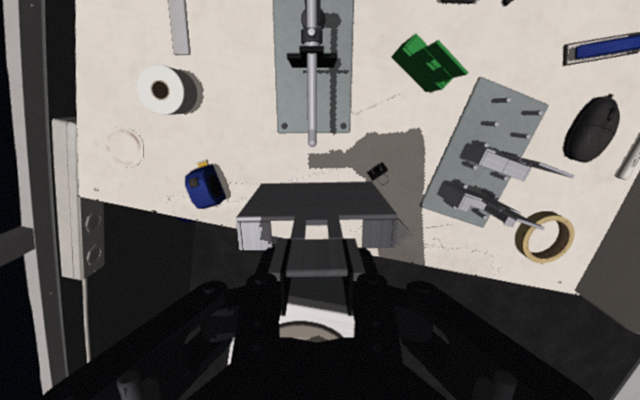

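```bash
python3 - <<'E'
from h import *
import pickle
im=cv2.imread('pics/w6.png')
crop(im,260,0,370,290,2.7*1.0,'w6c0.png')
crop(im,265,0,365,160,5,'w6c.png')
g=cv2.cvtColor(im,cv2.COLOR_BGR2GRAY)
for y in (75,85,100,115,125,135): print(y,g[y,298:328])
crop(cv2.imread('pics/t6.png'),240,120,420,250,4,'t6c.png')
E
```

```text
75 [138 137 139 140 139 142 136 138 132 124 141 161 180 198 196 171 144 116
 106 131 143 139 138 138 138 136 134 135 137 138]
85 [144 142 141 140 139 140 144 140 133 120 139 159 178 201 197 166 143 119
 107 130 136 137 133 137 135 136 136 136 138 136]
100 [143 143 145 142 143 144 145 143 135 128 136 159 179 199 199 169 142 117
 104 132 140 138 138 138 139 140 141 138 142 142]
115 [144 147 142 143 141 143 144 145 133 115 130 154 175 201 199 173 146 123
 110 137 145 140 140 140 140 139 139 140 139 141]
125 [144 144 145 145 146 144 142 143 141 139 134 154 176 201 199 174 144 124
 110 133 141 137 142 139 138 137 141 139 138 137]
135 [209 208 208 208 209 209 207 208 209 190 133 135 144 151 148 143 127 109
 138 202 212 211 212 211 211 212 212 211 209 212]
```

View pics/w6c.png

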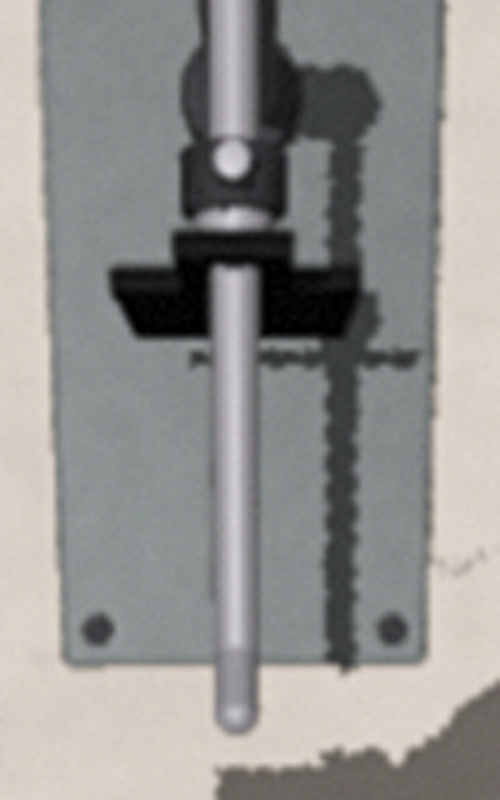

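View pics/s6.png

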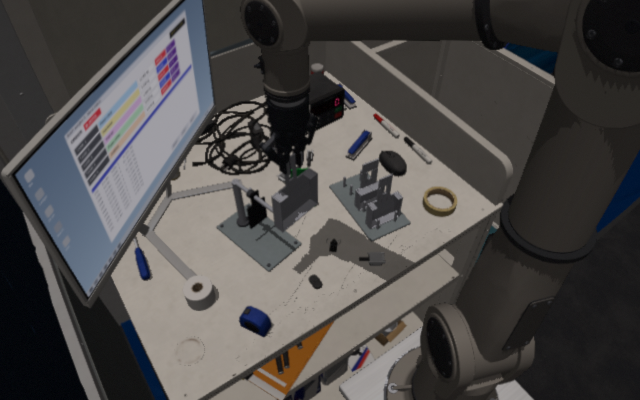

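```bash
python3 - <<'E'
from h import *
import pickle
im=cv2.imread('pics/w6.png')
crop(im,225,170,410,290,4.2,'w6p.png')
o,cw=pickle.load(open('w6.pkl','rb'));Rt=R.from_rotvec(o['orientation'])
T=lambda P:Rt.inv().apply(P-o['tcp_pos'])
P=onz(cw,[[311.7,75],[311.7,115],[311.9,138]],.165);print(T(P).round(4),P.round(4))
P=onz(cw,[[311.9,145.5]],.175);print('tip end',T(P).round(4),P)
P=onz(cw,[[265+232/5-.4,262/5-.4]],.180);print('buf top front',T(P).round(4),P)
# tab in hand: in tool frame plane tool z = -0.004..; 
c,d=ray(cw,[[317,240]]);print(T(c), Rt.inv().apply(d))
E
```

```text
[[ 0.1779 -0.0052 -0.1097]
 [ 0.178  -0.0054 -0.0695]
 [ 0.178  -0.0052 -0.045 ]] [[0.5597 0.0917 0.165 ]
 [0.5204 0.0833 0.165 ]
 [0.4965 0.078  0.165 ]]
tip end [[ 0.168  -0.0051 -0.038 ]] [[0.48968033 0.0763564  0.175     ]]
buf top front [[ 0.1629 -0.0056 -0.129 ]] [[0.57843554 0.09621319 0.18      ]]
[-0.14177711 -0.00028262 -0.07454161] [[0.91151213 0.00252292 0.43614978]]
```

View pics/w6p.png

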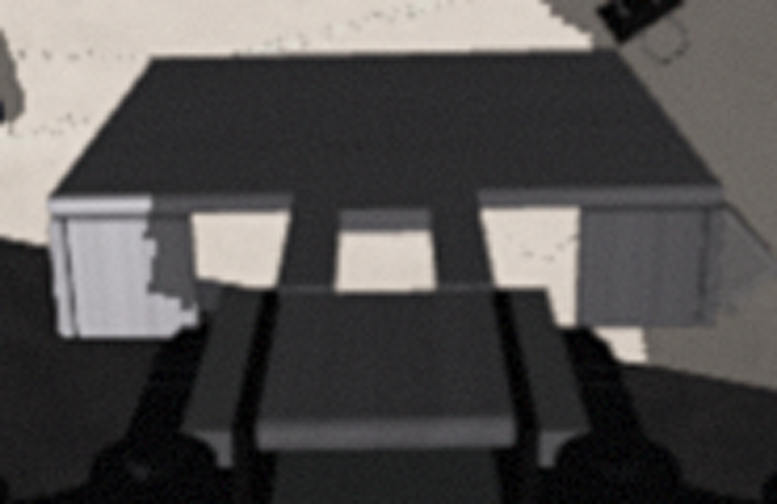

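{"method": "apply_moves", "body": {
  "series": "0.015 0 0 0.04 -0.003 0 0; 0.015 0 0 0.09 -0.0055 0 0; 0.015 0 0 0.13 -0.0055 0 0; 0.015 0 0 0.1565 -0.0055 0 0; 0.015 0 0 0.1565 -0.0055 0 0; 0.015 0 0 0.1565 -0.0055 0 0; 0.015 0 0 0.1565 -0.0055 0 0"
}}

```text
clock: 6.62
tcp_pos: [0.4529, 0.0705, 0.1882]
orientation: [2.118, 0.215, -2.112]
contact_force: [-0.1, -0.3, -1.3]
grip_width: 0.0278
```

```bash
cat > look.py <<'E'
from h import *
import pickle,sys
n=sys.argv[1]
im=grab_frame('wrist');o=get_obs();cw=camera_info('wrist');im=grab_frame('wrist')
cv2.imwrite(f'pics/{n}.png',im); print(o['clock'],o['tcp_pos'],o['contact_force'],o['grip_width'],abs(o['qvel']).max().round(3))
print(R.from_rotvec(o['orientation']).as_matrix().round(4).tolist())
pickle.dump((o,cw),open(n+'.pkl','wb'))
s=grab_frame('scene');cv2.imwrite(f'pics/{n}s.png',s);crop(s,200,130,360,270,4,f'{n}sc.png')
E
python3 look.py w7
```

```text
6.675 [0.45274507 0.07044757 0.18802214] [-0.11522556 -0.34546685 -1.69645027] 0.027519132819977116 0.009
[[0.0024, 0.201, -0.9796], [0.0001, -0.9796, -0.201], [-1.0, 0.0004, -0.0024]]
```

View pics/w7.png

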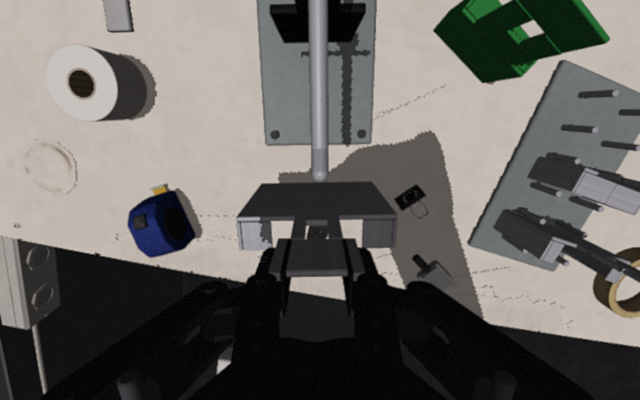

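View pics/w7sc.png

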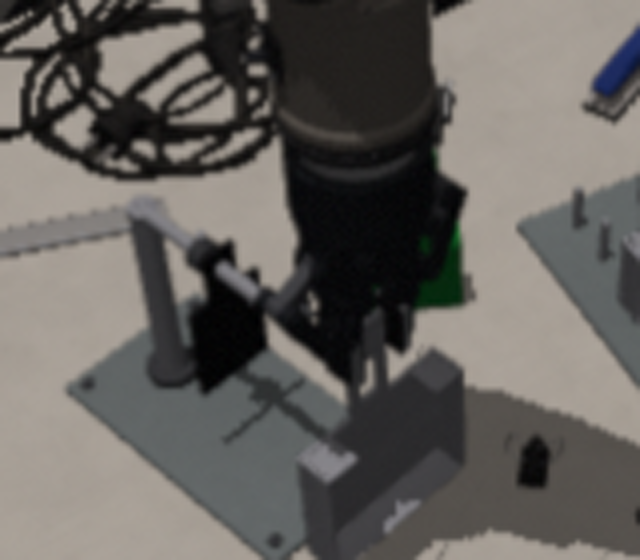

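```bash
cat > prong.py <<'E'
from h import *
import pickle,sys
n=sys.argv[1]; rows=[int(a) for a in sys.argv[2:]]
im=cv2.imread(f'pics/{n}.png');g=cv2.GaussianBlur(cv2.cvtColor(im,cv2.COLOR_BGR2GRAY),(1,5),0).astype(float)
o,cw=pickle.load(open(n+'.pkl','rb'));Rt=R.from_rotvec(o['orientation'])
T=lambda P:Rt.inv().apply(P-o['tcp_pos'])
for y in rows:
    print(y,g[y,300:340].astype(int))
E
python3 prong.py w7 55 80 110 135 155 165
```

```text
55 [110  70  63  88  90  82  71  70  72  80 103 121 132 140 148 154 167 175
 178 171 155 142 135 128 119 105  88  71  63  66  78  88  90  88  81  71
  68  69  68  78]
80 [124 123 123 122 122 120 122 121 114  96  98 114 129 138 143 152 164 177
 182 179 161 146 137 128 120 106  89  83 102 116 118 118 117 118 117 116
 118 119 119 118]
110 [125 127 126 125 126 124 124 125 123 118  99 105 122 133 141 148 159 175
 182 182 167 148 137 130 123 108  91  79  92 117 123 120 119 119 120 121
 121 122 122 122]
135 [127 125 124 126 124 124 123 123 123 122 113  99 114 129 139 146 154 166
 178 180 168 151 140 132 123 111  95  79  91 118 121 119 120 120 120 119
 118 119 118 121]
155 [187 184 184 185 185 186 184 185 185 187 168 114  96 109 121 126 131 130
 130 131 130 130 123 116 108  98  84  86 133 182 189 186 185 187 185 186
 187 188 187 187]
165 [185 185 187 186 186 185 185 184 187 187 168 113  95 108 119 126 129 130
 131 132 131 130 123 117 110 102  88  77 120 181 190 188 187 188 186 185
 178 153 115 101]
```

```bash
python3 - <<'E'
from h import *
import pickle
o,cw=pickle.load(open('w7.pkl','rb'));Rt=R.from_rotvec(o['orientation'])
T=lambda P:Rt.inv().apply(P-o['tcp_pos'])
P=onz(cw,[[318,80],[318.8,110],[319.3,135]],.165);print(T(P).round(4),P)
P=onz(cw,[[319.3,165]],.172);print('tip',T(P).round(4),P)
P=onz(cw,[[320,181]],.173);print('tip end',T(P).round(4))
im=cv2.imread('pics/w7.png');crop(im,225,170,410,290,4.2,'w7p.png')
E
```

```text
[[ 0.0232  0.0006 -0.0902]
 [ 0.0232  0.0011 -0.0746]
 [ 0.0232  0.0014 -0.061 ]] [[0.5412433  0.08800763 0.165     ]
 [0.52609798 0.08440558 0.165     ]
 [0.5128223  0.08134393 0.165     ]]
tip [[ 0.0161  0.0014 -0.0451]] [[0.49721132 0.07814804 0.172     ]]
tip end [[ 0.0151  0.0018 -0.0361]]
```

View pics/w7p.png

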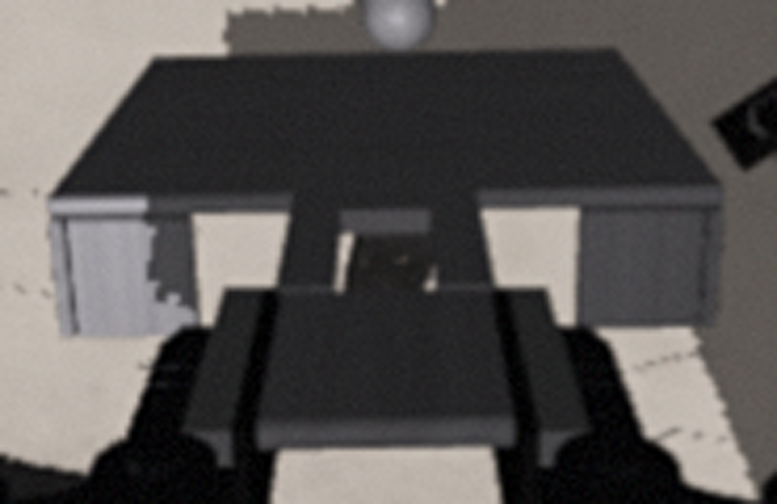

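{"method": "apply_moves", "body": {
  "series": "0 0 0 0 0.0021 -0.003 0; 0 0 0 0 0.0019 -0.012 0; 0 0 0 0 0.0017 -0.022 0; 0 0 0 0 0.0017 -0.025 0; 0 0 0 0 0.0017 -0.025 0"
}}

```text
clock: 7.4
tcp_pos: [0.4768, 0.0739, 0.1866]
orientation: [2.114, 0.216, -2.115]
contact_force: [-0.2, 0.7, -1.8]
grip_width: 0.0277
```

```bash
python3 look.py w8; python3 - <<'E'
from h import *
im=cv2.imread('pics/w8.png');crop(im,225,100,410,290,4,'w8p.png')
E
```

```text
7.45 [0.47651642 0.07380626 0.18660375] [-0.7120481   0.75405798 -1.33888231] 0.02758925545419181 0.008
[[-0.0006, 0.2016, -0.9795], [0.0, -0.9795, -0.2016], [-1.0, -0.0001, 0.0006]]
```

View pics/w8p.png

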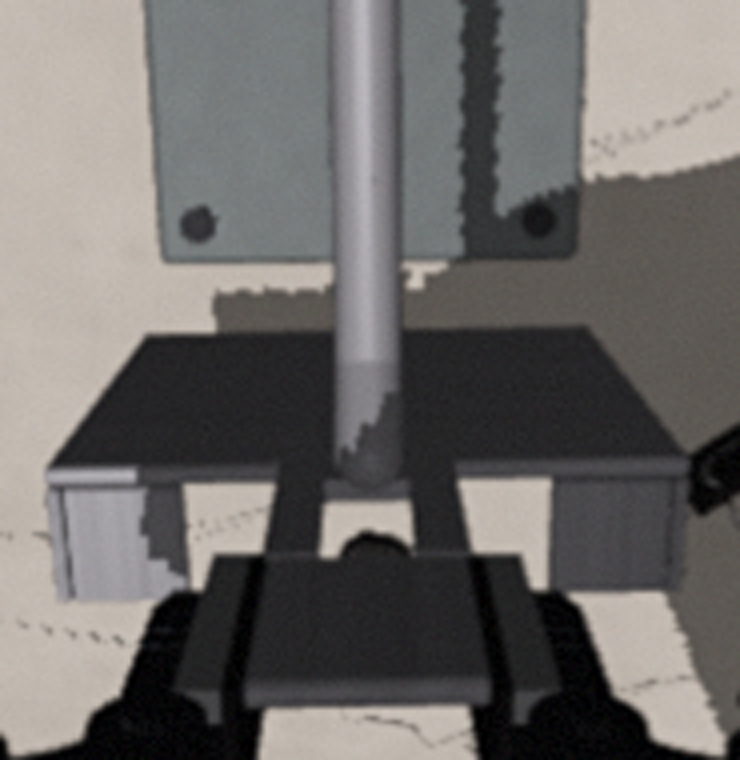

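View pics/w8sc.png

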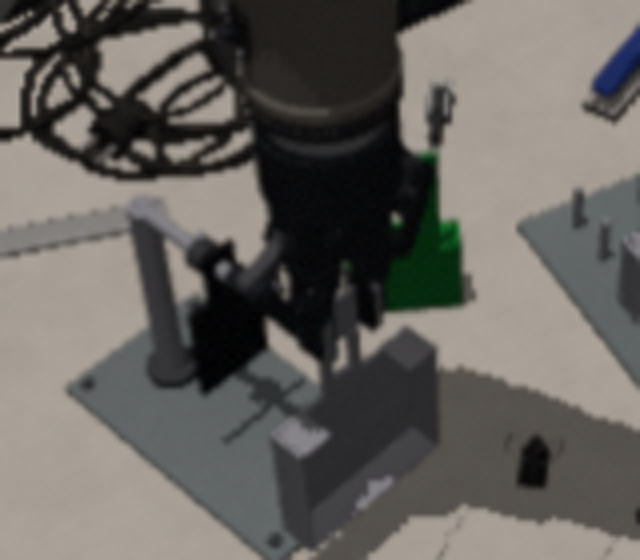

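{"method": "apply_moves", "body": {
  "series": "0 0 0 0 0 -0.004 0; 0 0 0 0 -0.0001 -0.008 0; 0 0 0 0 -0.0002 -0.012 0; 0 0 0 0 -0.0002 -0.014 0"
}}

```text
clock: 8.05
tcp_pos: [0.4907, 0.0768, 0.1868]
orientation: [2.115, 0.215, -2.115]
contact_force: [0.1, 0.6, -1.1]
grip_width: 0.0277
```

{"method": "apply_moves", "body": {
  "series": "0 0 0 0 -0.0001 -0.005 0; 0 0 0 0 -0.0002 -0.01 0; 0 0 0 0 -0.0002 -0.014 0; 0 0 0 0 -0.0002 -0.014 0"
}}

```text
clock: 8.55
tcp_pos: [0.5043, 0.0799, 0.1868]
orientation: [2.115, 0.215, -2.115]
contact_force: [-0.4, -0.3, -2.2]
grip_width: 0.0279
```

```bash
python3 look.py w9; python3 - <<'E'
from h import *
im=cv2.imread('pics/w9.png');crop(im,225,100,410,290,4,'w9p.png')
E
```

```text
8.6 [0.50403814 0.07981794 0.18673945] [ 0.66922096 -0.11886783 -1.09277707] 0.027849480884501118 0.008
[[-0.0002, 0.2014, -0.9795], [0.0, -0.9795, -0.2014], [-1.0, -0.0001, 0.0002]]
```

View pics/w9p.png

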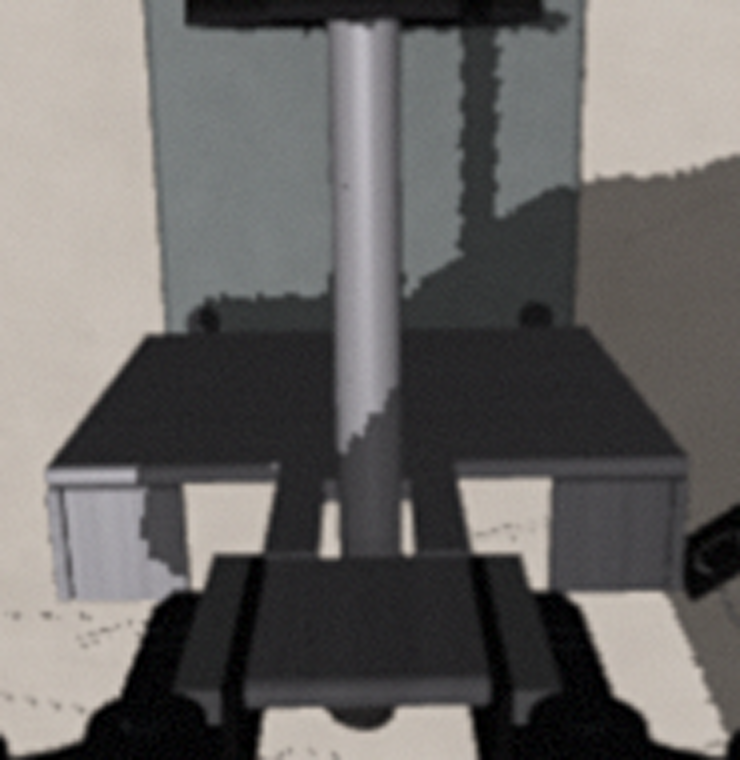

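View pics/w9sc.png

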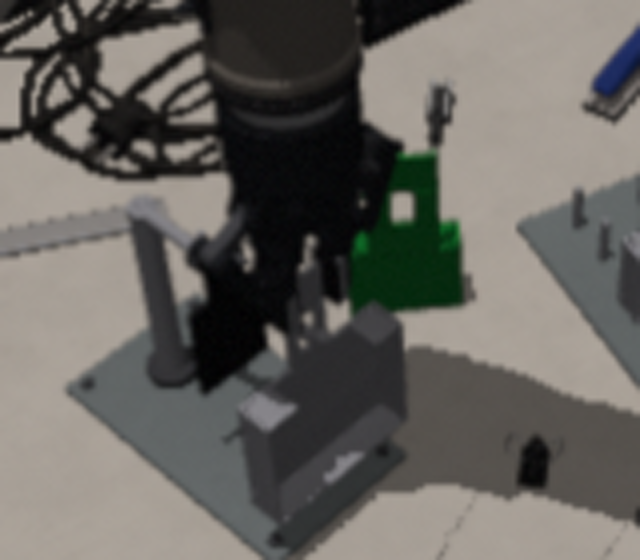

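{"method": "apply_moves", "body": {
  "series": "0 0 0 0 0.0004 -0.008 0; 0 0 0 0 0.0003 -0.016 0; 0 0 0 0.004 0.0002 -0.022 0; 0 0 0 0.008 0.0001 -0.028 0; 0 0 0 0.011 0 -0.032 0; 0 0 0 0.0115 0 -0.034 0; 0 0 0 0.0115 0 -0.034 0"
}}

```text
clock: 9.57
tcp_pos: [0.5374, 0.0867, 0.1752]
orientation: [2.115, 0.215, -2.115]
contact_force: [0.3, -0.2, -1.6]
grip_width: 0.0279
```

```bash
python3 - <<'E'
from h import *
F=[]
for i in range(4):
    grab_frame('top'); F.append(get_obs()['contact_force'])
print(np.array(F).round(2))
E
```

```text
[[-0.51  0.06 -2.23]
 [ 0.49 -0.34 -0.5 ]
 [ 0.13  0.   -1.07]
 [ 0.48  0.48 -2.26]]
```

{"method": "apply_moves", "body": {
  "series": "0 0 0 0.001 0 0 0; 0 0 0 0.001 0 0 0"
}}

```text
clock: 10.02
tcp_pos: [0.5373, 0.0866, 0.1743]
orientation: [2.115, 0.215, -2.115]
contact_force: [-0.1, 0.4, -1.2]
grip_width: 0.0278
```

{"method": "apply_moves", "body": {
  "series": "0 0 0 0.0008 0 0 0; 0 0 0 0.0008 0 0 0"
}}

```text
clock: 10.28
tcp_pos: [0.5375, 0.0866, 0.174]
orientation: [2.115, 0.215, -2.114]
contact_force: [-1.6, -0.8, 4.4]
grip_width: 0.0276
```

{"method": "apply_moves", "body": {
  "series": "0 0 0 -0.0008 -0.0001 -0.006 0; 0 0 0 -0.0008 -0.0002 -0.012 0; 0 0 0 -0.0008 -0.0003 -0.018 0; 0 0 0 -0.0008 -0.0004 -0.024 0; 0 0 0 -0.0008 -0.0004 -0.024 0"
}}

```text
clock: 10.9
tcp_pos: [0.5616, 0.0922, 0.1743]
orientation: [2.116, 0.216, -2.114]
contact_force: [0.1, 0.1, -0.4]
grip_width: 0.028
```

```bash
python3 look.py w10; python3 - <<'E'
from h import *
im=cv2.imread('pics/w10.png');crop(im,225,100,410,290,4,'w10p.png')
E
```

```text
10.95 [0.56134498 0.09207934 0.17424734] [ 0.43528678  0.26089788 -0.30901737] 0.027971214576774175 0.008
[[0.0008, 0.2015, -0.9795], [0.0006, -0.9795, -0.2015], [-1.0, -0.0004, -0.0009]]
```

View pics/w10p.png

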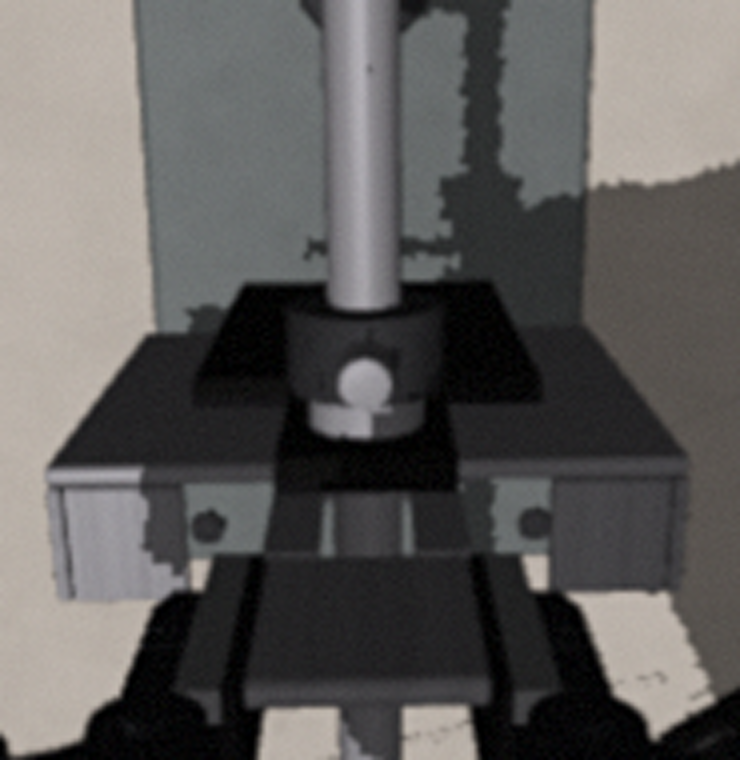

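{"method": "apply_moves", "body": {
  "series": "0 0 0 0 0 -0.003 0; 0 0 0 0 0 -0.005 0; 0 0 0 0 0 -0.006 0; 0 0 0 0 0 -0.006 0"
}}

```text
clock: 11.55
tcp_pos: [0.5667, 0.093, 0.1743]
orientation: [2.115, 0.215, -2.115]
contact_force: [0.7, -0.6, -0.8]
grip_width: 0.0276
```

{"method": "apply_moves", "body": {
  "series": "0 0 0 0 0 -0.001 0; 0 0 0 0 0 -0.002 0; 0 0 0 0 0 -0.002 0"
}}

```text
clock: 11.92
tcp_pos: [0.5687, 0.0935, 0.1743]
orientation: [2.115, 0.215, -2.115]
contact_force: [-0.2, 0.0, -1.3]
grip_width: 0.0279
```

{"method": "apply_moves", "body": {
  "series": "0 0 0 0 0 -0.001 0; 0 0 0 0 0 -0.001 0"
}}

```text
clock: 12.18
tcp_pos: [0.5697, 0.0937, 0.1743]
orientation: [2.115, 0.215, -2.115]
contact_force: [-0.7, 0.1, -2.0]
grip_width: 0.028
```

{"method": "apply_moves", "body": {
  "series": "0 0 0 0 0 -0.001 0; 0 0 0 0 0 -0.002 0; 0 0 0 0 0 -0.002 0"
}}

```text
clock: 12.55
tcp_pos: [0.5717, 0.0941, 0.1743]
orientation: [2.115, 0.215, -2.115]
contact_force: [0.5, 0.6, -1.4]
grip_width: 0.0279
```

{"method": "apply_moves", "body": {
  "series": "0 0 0 0 0 -0.001 0; 0 0 0 0 0 -0.001 0"
}}

```text
clock: 12.8
tcp_pos: [0.5726, 0.0943, 0.1743]
orientation: [2.115, 0.215, -2.115]
contact_force: [-0.8, -1.1, -1.9]
grip_width: 0.0279
```

{"method": "apply_moves", "body": {
  "series": "0 0 0 0 0 -0.001 0; 0 0 0 0 0 -0.002 0; 0 0 0 0 0 -0.002 0"
}}

```text
clock: 13.18
tcp_pos: [0.5744, 0.0946, 0.1743]
orientation: [2.114, 0.215, -2.115]
contact_force: [-0.6, -0.7, -0.5]
grip_width: 0.0279
```

{"method": "apply_moves", "body": {
  "series": "0 0 0 0 0 -0.001 0; 0 0 0 0 0 -0.001 0"
}}

```text
clock: 13.42
tcp_pos: [0.5748, 0.0947, 0.1742]
orientation: [2.113, 0.215, -2.116]
contact_force: [-4.8, -0.9, 1.3]
grip_width: 0.0285
```

```bash
python3 look.py w11; python3 - <<'E'
from h import *
im=cv2.imread('pics/w11.png');crop(im,225,100,410,290,4,'w11p.png')
E
```

```text
13.475 [0.57478913 0.09472422 0.17420008] [-5.81913732 -0.6034089   1.92431122] 0.027787672070399946 0.002
[[-0.0013, 0.2015, -0.9795], [-0.0006, -0.9795, -0.2015], [-1.0, 0.0003, 0.0014]]
```

View pics/w11p.png

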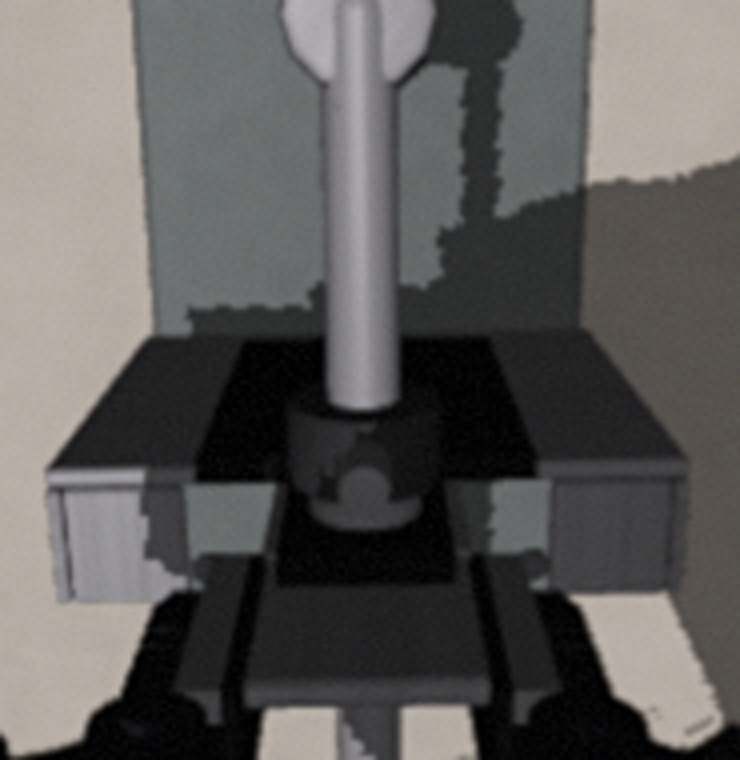

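{"method": "apply_moves", "body": {
  "series": "0 0 0 0 0 -0.0005 0; 0 0 0 0 0 -0.0005 0"
}}

```text
clock: 13.82
tcp_pos: [0.5751, 0.0948, 0.1742]
orientation: [2.112, 0.215, -2.116]
contact_force: [-6.0, -1.8, 3.7]
grip_width: 0.0279
```

{"method": "apply_moves", "body": {
  "series": "0 0 0 -0.0003 0 -0.0004 0; 0 0 0 -0.0003 0 -0.0004 0; 0 0 0 -0.0003 0 -0.0004 0; 0 0 0 -0.0003 0 -0.0004 0; 0 0 0 -0.0003 0 -0.0004 0"
}}

```text
clock: 14.45
tcp_pos: [0.5751, 0.0948, 0.1742]
orientation: [2.112, 0.215, -2.117]
contact_force: [-6.1, -1.3, 2.2]
grip_width: 0.0277
```

```bash
python3 - <<'E'
from h import *
F=[]
for i in range(3):
    grab_frame('top'); F.append(get_obs()['contact_force'])
print(np.array(F).round(2),get_obs()['clock'])
E
```

```text
[[-6.99 -1.82  2.77]
 [-6.66 -1.25  1.15]
 [-6.53 -1.54  2.76]] 14.6
```

{"method": "apply_moves", "body": {
  "series": "0 0 0 -0.0002 0 -0.0006 0; 0 0 0 -0.0002 0 -0.0006 0; 0 0 0 -0.0002 0 -0.0006 0; 0 0 0 -0.0002 0 -0.0006 0; 0 0 0 -0.0002 0 -0.0006 0"
}}

```text
clock: 15.22
tcp_pos: [0.5753, 0.0948, 0.1742]
orientation: [2.111, 0.214, -2.118]
contact_force: [-7.4, -1.8, 1.7]
grip_width: 0.0285
```

{"method": "apply_moves", "body": {
  "series": "0 0 0 -0.0002 0 0.0005 0; 0 0 0 -0.0002 0 0.0012 0; 0 0 0 -0.0002 0 0.0012 0.25; 0 0 0 -0.0002 0 0.0012 0.6; 0 0 0 -0.0002 0 0.0012 1; 0 0 0 -0.0002 0 0.0012 1"
}}

```text
clock: 15.98
tcp_pos: [0.5767, 0.0952, 0.1756]
orientation: [2.117, 0.215, -2.113]
contact_force: [1.1, -0.1, 0.0]
grip_width: 0.0802
```

```bash
python3 look.py w12
```

```text
16.025 [0.57647686 0.09508645 0.17546835] [ 0.75086024 -0.51585097 -0.25206331] 0.08534723851598203 0.007
[[0.0016, 0.2013, -0.9795], [0.0004, -0.9795, -0.2013], [-1.0, -0.0001, -0.0016]]
```

View pics/w12.png

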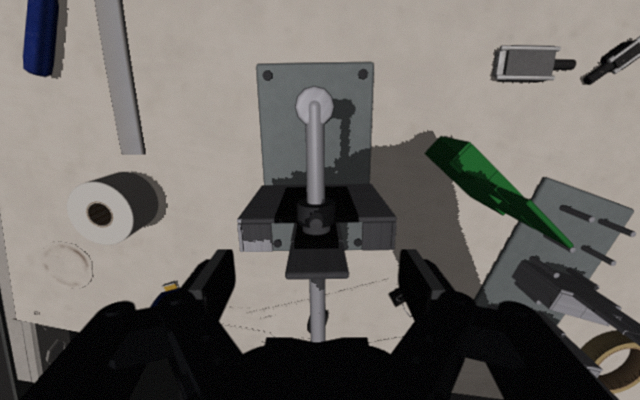

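View pics/w12sc.png

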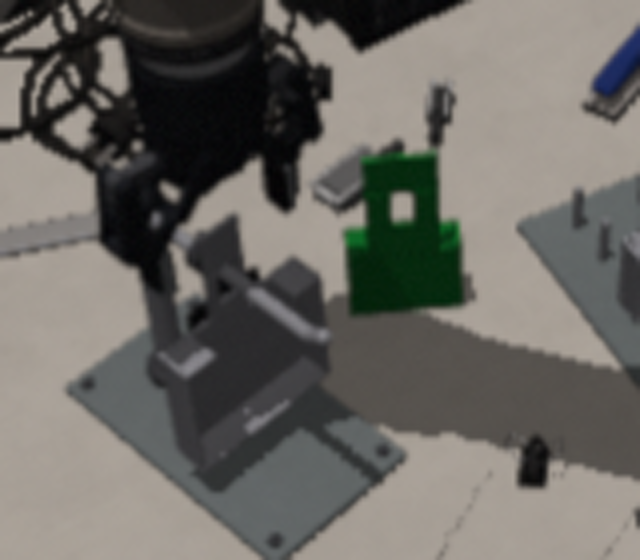

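{"method": "apply_moves", "body": {
  "series": "0 0 0 -0.03 0 0 1; 0 0 0 -0.08 0 0 1; 0 0 0 -0.13 0.01 0.007 1; 0.06 0 0 -0.15 0.05 0.035 1; 0.12 0 0 -0.15 0.1 0.07 1; 0.18 0 0 -0.15 0.15 0.105 1; 0.24 0 0 -0.15 0.2 0.14 1; 0.3 0 0 -0.13 0.24 0.165 1; 0.316 0 0 -0.1 0.262 0.18 1; 0.316 0 0 -0.075 0.2692 0.1846 1; 0.316 0 0 -0.075 0.2692 0.1846 1; 0.316 0 0 -0.075 0.2692 0.1846 1"
}}

```text
clock: 17.62
tcp_pos: [0.4501, -0.2054, 0.2511]
orientation: [-2.165, 0.122, 2.162]
contact_force: [0.9, 1.2, 0.1]
grip_width: 0.0853
```

```bash
python3 look.py w13
```

```text
17.675 [ 0.45035356 -0.20534687  0.25134727] [-0.81028212  0.60355619 -1.28848322] 0.08543944608687998 0.004
[[0.0022, -0.1116, -0.9937], [-0.0006, -0.9937, 0.1116], [-1.0, 0.0003, -0.0023]]
```

View pics/w13.png

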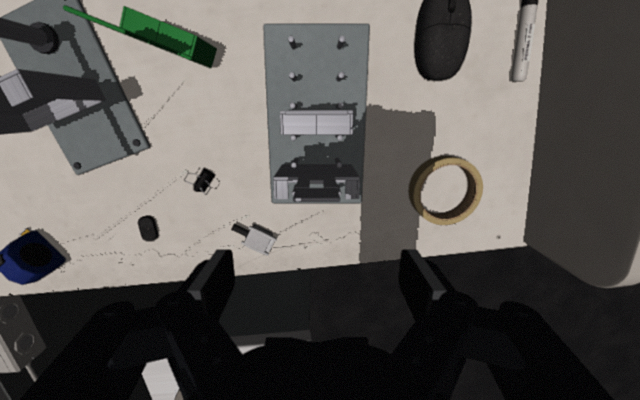

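View pics/w13sc.png

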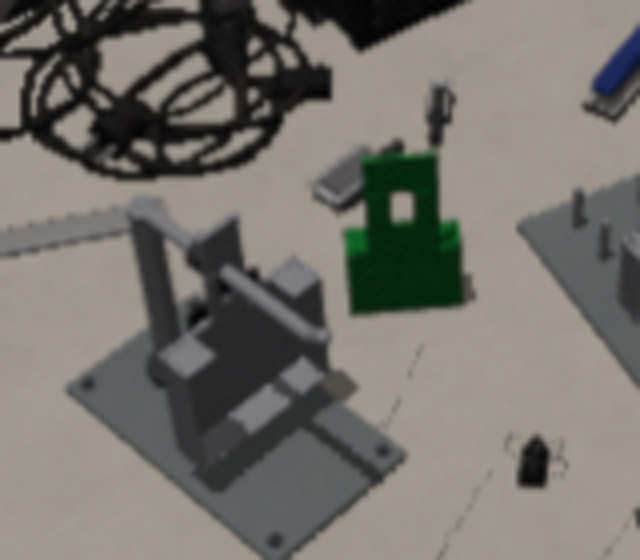

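```bash
python3 - <<'E'
from h import *
im=cv2.imread('pics/w13.png');crop(im,255,90,380,220,6,'w13p.png')
E
```

```text
(no output)
```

View pics/w13p.png

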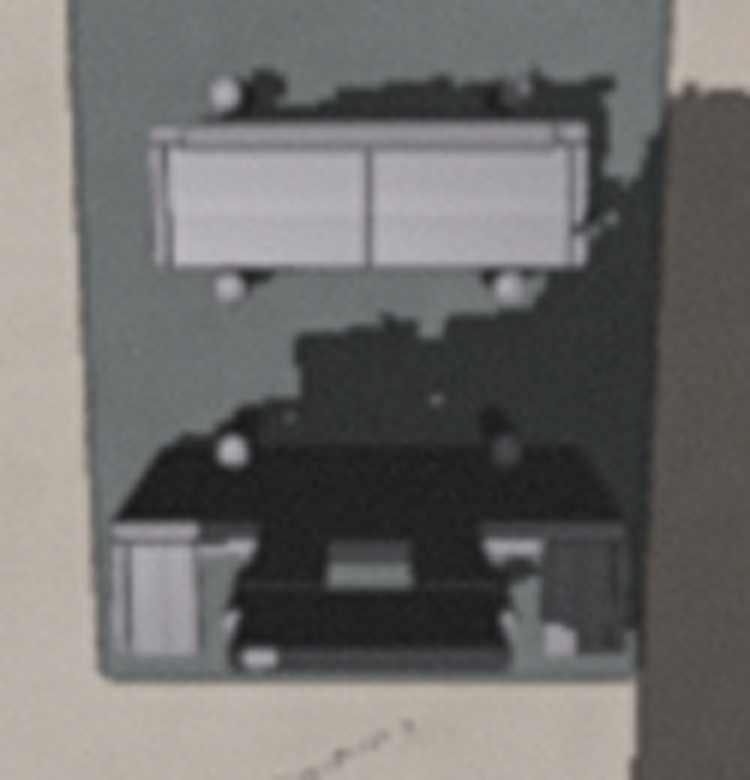

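```bash
python3 - <<'E'
from h import *
import pickle
o,cw=pickle.load(open('w13.pkl','rb'));Rt=R.from_rotvec(o['orientation'])
T=lambda P:Rt.inv().apply(P-o['tcp_pos'])
P=onz(cw,[[316.3,199.3],[255+233/6-.4,199.3],[255+508/6-.4,199.3]],.167);print(T(P).round(4),P.round(4))
P=onz(cw,[[255+370/6-.4,90+135/6-.4]],.160);print('S',T(P).round(4),P.round(4))
E
```

```text
[[ 0.0844  0.0002 -0.0034]
 [ 0.0843 -0.0188 -0.0034]
 [ 0.0844  0.0193 -0.0035]] [[ 0.4539 -0.206   0.167 ]
 [ 0.456  -0.1871  0.167 ]
 [ 0.4518 -0.225   0.167 ]]
S [[ 0.0915  0.0001 -0.073 ]] [[ 0.5231 -0.2136  0.16  ]]
```

{"method": "apply_moves", "body": {
  "series": "0 0 0 0.05 0 -0.0005 1; 0 0 0 0.09 0 -0.0005 1; 0 0 0 0.11 0 -0.0005 1; 0 0 0 0.114 0 -0.0005 1; 0 0 0 0.114 0 -0.0005 0; 0 0 0 0.114 0 -0.0005 0; 0 0 0 0.114 0 -0.0005 0; 0 0 0 0.114 0 -0.0005 0; 0 0 0 0.114 0 -0.0005 0; 0 0 0 0.114 0 -0.0005 0",
  "force": 80
}}

```text
clock: 19.02
tcp_pos: [0.4509, -0.206, 0.1374]
orientation: [-2.166, 0.123, 2.161]
contact_force: [-0.5, 2.1, 6.0]
grip_width: 0.0377
```

```bash
python3 look.py w14
```

```text
19.075 [ 0.45088457 -0.20602951  0.13736253] [-0.21943532  1.57790071  6.77484295] 0.03755110987530921 0.002
[[0.0027, -0.1128, -0.9936], [-0.0009, -0.9936, 0.1128], [-1.0, 0.0006, -0.0027]]
```

View pics/w14.png

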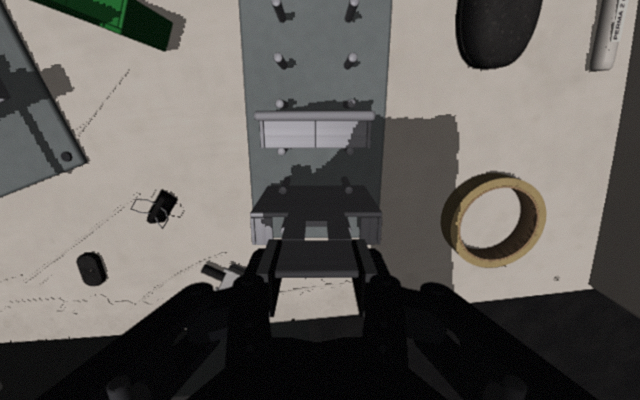

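{"method": "apply_moves", "body": {
  "series": "0 0 0 -0.02 0 0 0; 0 0 0 -0.06 0 0 0; 0 0 0 -0.11 0 0 0; 0 0 0 -0.16 -0.01 0 0; -0.05 0 0 -0.19 -0.04 0.005 0; -0.12 0 0 -0.2 -0.09 0.01 0; -0.19 0 0 -0.2 -0.14 0.015 0; -0.26 0 0 -0.2 -0.19 0.02 0; -0.31 0 0 -0.2 -0.235 0.025 0; -0.3315 0 0 -0.19 -0.262 0.029 0; -0.3315 0 0 -0.16 -0.2724 0.029 0; -0.3315 0 0 -0.12 -0.2724 0.029 0"
}}

```text
clock: 20.68
tcp_pos: [0.4522, 0.0691, 0.2562]
orientation: [2.108, 0.232, -2.102]
contact_force: [-0.1, -1.1, -1.3]
grip_width: 0.038
```

{"method": "apply_moves", "body": {
  "series": "0 0 0 0.04 0 0 0; 0 0 0 0.066 0 0 0; 0 0 0 0.0705 0 0 0; 0 0 0 0.0705 0 0 0; 0 0 0 0.0705 0 0 0"
}}

```text
clock: 21.3
tcp_pos: [0.4525, 0.0681, 0.1868]
orientation: [2.109, 0.23, -2.104]
contact_force: [0.9, -0.1, -0.8]
grip_width: 0.0379
```

```bash
python3 look.py w15; python3 prong.py w15 80 110 135;  python3 - <<'E'
from h import *
im=cv2.imread('pics/w15.png');crop(im,225,100,410,290,4,'w15p.png')
E
```

```text
21.35 [0.45241833 0.06804472 0.186688  ] [-0.64194877 -0.26387375 -0.19079351] 0.037659641751685624 0.004
[[0.0023, 0.2163, -0.9763], [-0.0001, -0.9763, -0.2163], [-1.0, 0.0006, -0.0022]]
80 [ 61  55  61  78  79  67  61  67  82 108 125 136 142 148 161 174 181 182
 171 151 140 132 124 115  99  79  59  56  67  80  81  76  65  59  61  56
  56  66  78  81]
110 [125 126 126 125 123 125 124 116 100 105 121 133 142 149 160 174 183 184
 167 150 137 131 121 111  93  82  92 117 122 121 120 118 120 120 120 121
 122 121 122 120]
135 [126 125 124 126 125 124 124 113  92 102 119 133 142 150 160 172 180 180
 166 148 137 130 121 108  89  82 101 120 122 120 120 121 119 120 120 119
 119 120 120 117]
```

View pics/w15p.png

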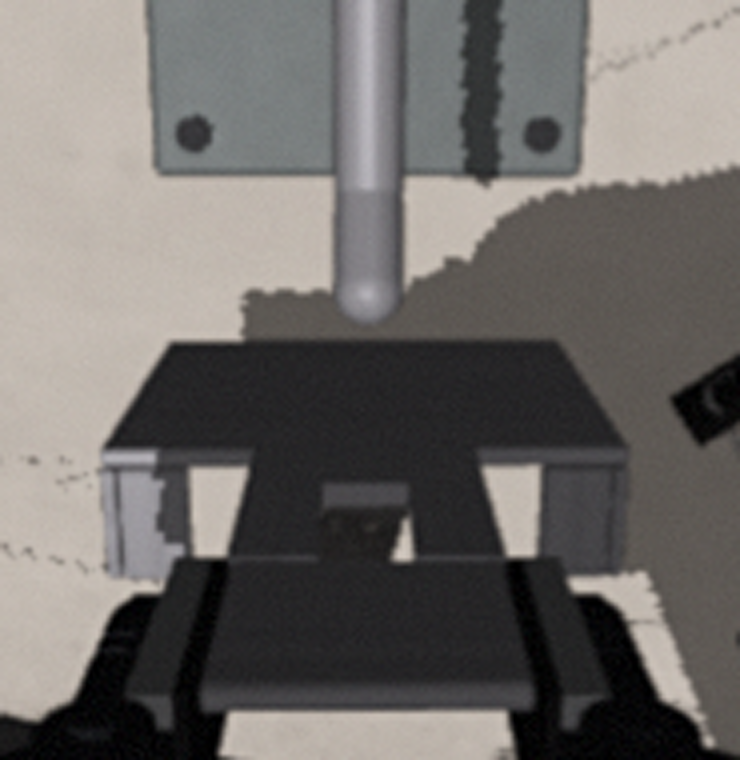

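View pics/w15sc.png

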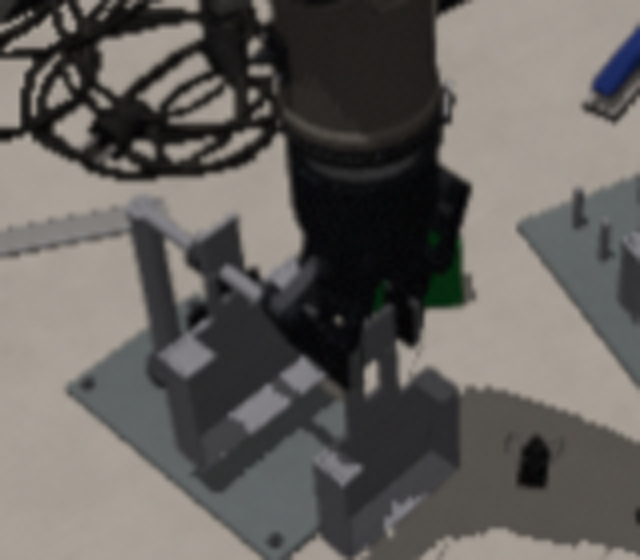

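{"method": "apply_moves", "body": {
  "series": "0 0 0 0 0.0001 -0.01 0; 0 0 0 0 0.0001 -0.02 0; 0 0 0 0 0.0001 -0.028 0; 0 0 0 0 0.0001 -0.033 0; 0 0 0 0 0.0001 -0.037 0; 0 0 0 0 0.0001 -0.04 0"
}}

```text
clock: 22.2
tcp_pos: [0.4907, 0.0765, 0.1854]
orientation: [2.106, 0.231, -2.106]
contact_force: [-0.5, 0.5, -0.5]
grip_width: 0.0376
```

{"method": "apply_moves", "body": {
  "series": "0 0 0 0 0 -0.008 0; 0 0 0 0 0 -0.016 0; 0 0 0 0 0 -0.024 0; 0 0 0 0.003 0 -0.03 0; 0 0 0 0.007 0 -0.034 0; 0 0 0 0.0105 0 -0.037 0; 0 0 0 0.0115 0 -0.039 0; 0 0 0 0.0115 0 -0.04 0; 0 0 0 0.0115 0 -0.04 0"
}}

```text
clock: 23.32
tcp_pos: [0.5297, 0.0852, 0.1741]
orientation: [2.106, 0.231, -2.106]
contact_force: [-2.2, -0.1, 1.8]
grip_width: 0.0378
```

```bash
python3 look.py w16; python3 - <<'E'
from h import *
im=cv2.imread('pics/w16.png');crop(im,225,100,410,290,4,'w16p.png')
E
```

```text
23.375 [0.52966229 0.0851657  0.1740636 ] [-0.7765353  -0.01138369  1.79977888] 0.03753818779476755 0.002
[[0.0001, 0.2166, -0.9763], [-0.0001, -0.9763, -0.2166], [-1.0, 0.0001, -0.0001]]
```

View pics/w16p.png

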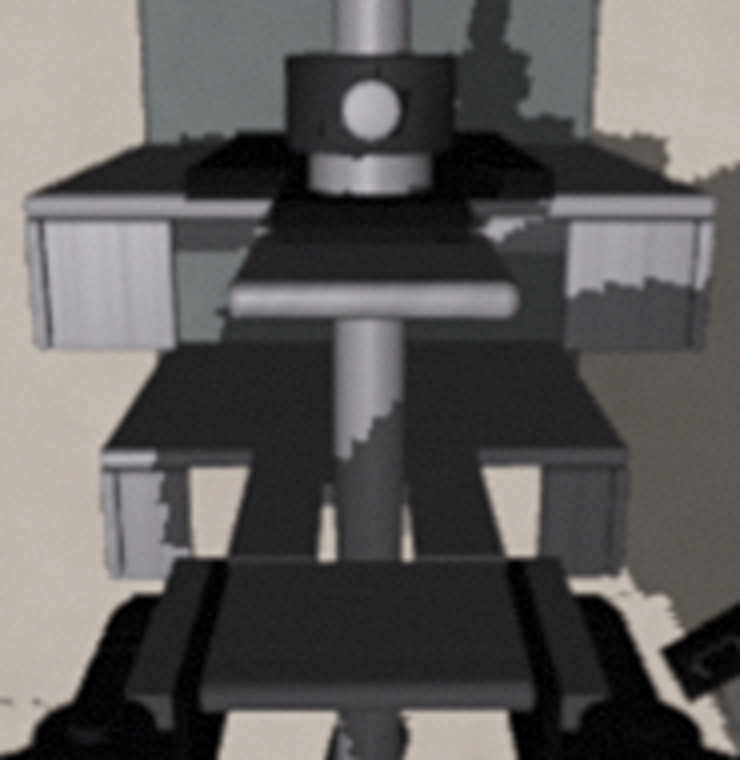

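View pics/w16sc.png

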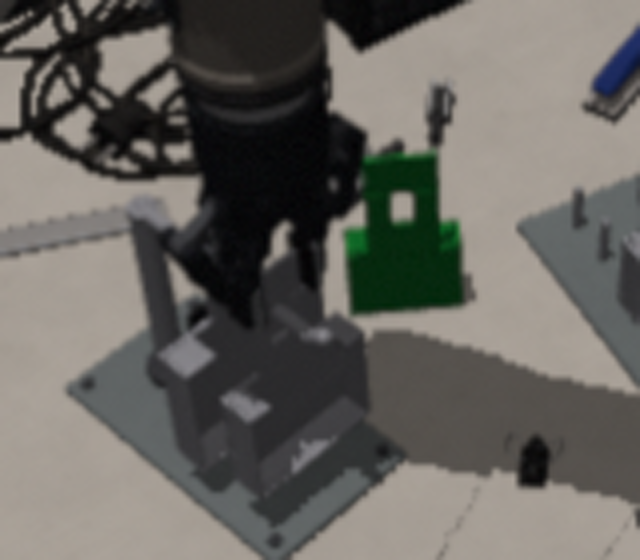

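{"method": "apply_moves", "body": {
  "series": "0 0 0 -0.0008 0.0006 -0.004 0; 0 0 0 -0.0008 0.0006 -0.01 0; 0 0 0 -0.0008 0.0006 -0.017 0; 0 0 0 -0.0008 0.0006 -0.024 0; 0 0 0 -0.0008 0.0006 -0.031 0; 0 0 0 -0.0008 0.0006 -0.035 0; 0 0 0 -0.0008 0.0006 -0.035 0"
}}

```text
clock: 24.35
tcp_pos: [0.5642, 0.0923, 0.1747]
orientation: [2.106, 0.231, -2.106]
contact_force: [0.4, -0.6, -0.2]
grip_width: 0.0379
```

```bash
python3 look.py w17; python3 - <<'E'
from h import *
im=cv2.imread('pics/w17.png');crop(im,225,100,410,290,4,'w17p.png')
E
```

```text
24.4 [0.56394804 0.09220283 0.17469965] [-0.27593136  0.64242447 -0.51837832] 0.03780613326926471 0.008
[[-0.0003, 0.2166, -0.9763], [-0.0, -0.9763, -0.2166], [-1.0, -0.0001, 0.0003]]
```

View pics/w17p.png

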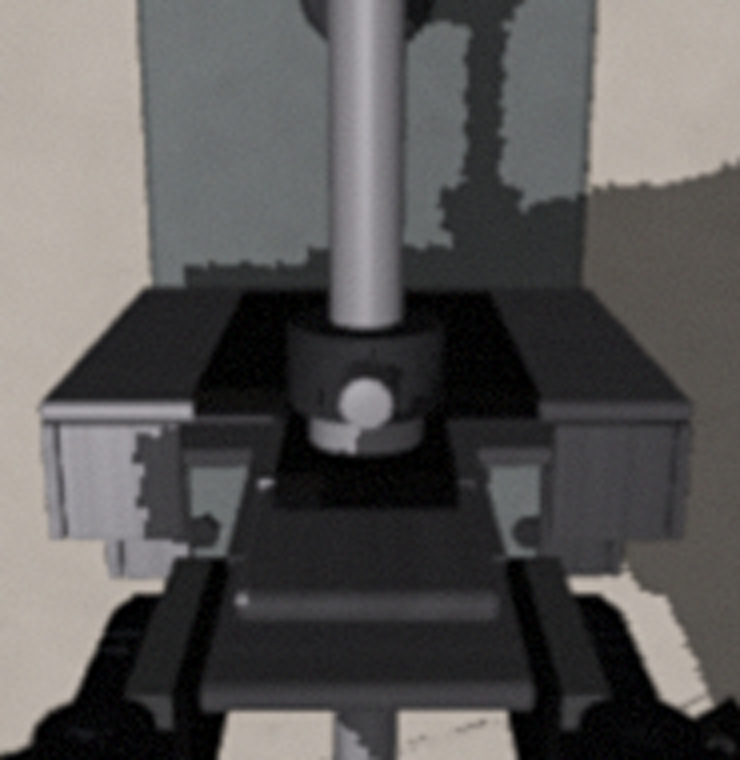

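{"method": "apply_moves", "body": {
  "series": "0 0 0 0 0 -0.002 0; 0 0 0 0 0 -0.004 0; 0 0 0 0 0 -0.004 0"
}}

```text
clock: 24.88
tcp_pos: [0.5681, 0.0931, 0.1748]
orientation: [2.106, 0.231, -2.106]
contact_force: [0.3, -0.6, -1.4]
grip_width: 0.0377
```

{"method": "apply_moves", "body": {
  "series": "0 0 0 0 0 -0.001 0; 0 0 0 0 0 -0.002 0; 0 0 0 0 0 -0.002 0"
}}

```text
clock: 25.25
tcp_pos: [0.5699, 0.0935, 0.1748]
orientation: [2.106, 0.231, -2.106]
contact_force: [-0.4, 0.6, -1.5]
grip_width: 0.0379
```

{"method": "apply_moves", "body": {
  "series": "0 0 0 0 0 -0.001 0; 0 0 0 0 0 -0.001 0"
}}

```text
clock: 25.5
tcp_pos: [0.5709, 0.0937, 0.1748]
orientation: [2.106, 0.231, -2.106]
contact_force: [-0.1, -0.3, -1.1]
grip_width: 0.0381
```

{"method": "apply_moves", "body": {
  "series": "0 0 0 0 0 -0.001 0; 0 0 0 0 0 -0.001 0"
}}

```text
clock: 25.75
tcp_pos: [0.5713, 0.0937, 0.1747]
orientation: [2.105, 0.23, -2.107]
contact_force: [-3.0, -1.1, 2.0]
grip_width: 0.0378
```

{"method": "apply_moves", "body": {
  "series": "0 0 0 0 0 -0.001 0; 0 0 0 0 0 -0.001 0"
}}

```text
clock: 26.0
tcp_pos: [0.5716, 0.0938, 0.1746]
orientation: [2.103, 0.23, -2.109]
contact_force: [-5.8, -1.1, 2.3]
grip_width: 0.0375
```

{"method": "apply_moves", "body": {
  "series": "0 0 0 -0.0002 0 -0.0006 0; 0 0 0 -0.0004 0 -0.0012 0; 0 0 0 -0.0004 0 -0.0012 0"
}}

```text
clock: 26.38
tcp_pos: [0.5719, 0.0939, 0.1747]
orientation: [2.101, 0.23, -2.11]
contact_force: [-8.4, -1.4, 4.0]
grip_width: 0.038
```

{"method": "apply_moves", "body": {
  "series": "0 0 0 -0.0003 0 0 0; 0 0 0 -0.0003 0 0 0; 0 0 0 -0.0003 0 0 0; 0 0 0 -0.0003 0 0 0; 0 0 0 -0.0003 0 0 0"
}}

```text
clock: 27.0
tcp_pos: [0.5718, 0.0939, 0.1747]
orientation: [2.101, 0.23, -2.111]
contact_force: [-7.1, -2.0, 1.2]
grip_width: 0.0378
```

```bash
python3 look.py w18; python3 - <<'E'
from h import *
im=cv2.imread('pics/w18.png');crop(im,225,100,410,290,4,'w18p.png')
E
```

```text
27.05 [0.57184556 0.09384259 0.17469317] [-7.01471622 -2.19443456  1.9841971 ] 0.037674481466251554 0.001
[[-0.0045, 0.2167, -0.9762], [-0.0016, -0.9762, -0.2167], [-1.0, 0.0006, 0.0048]]
```

View pics/w18p.png

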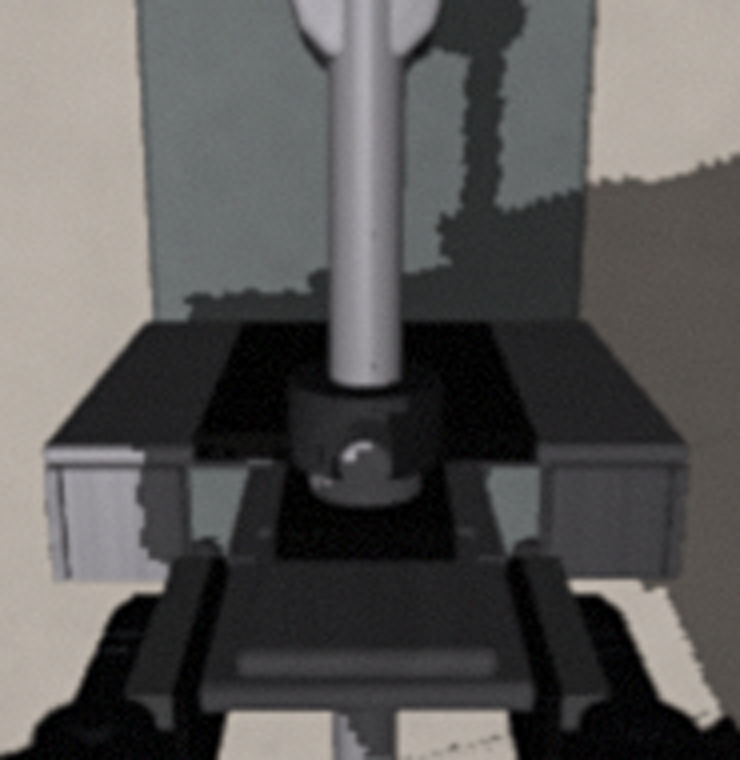

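View pics/w18sc.png

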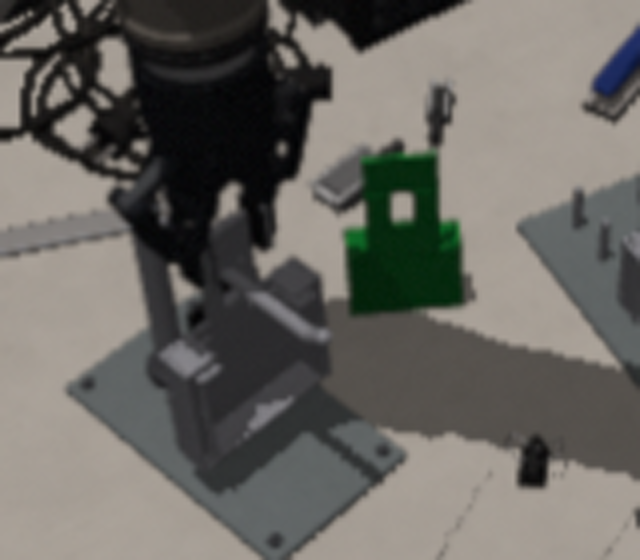

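{"method": "apply_moves", "body": {
  "series": "0 0 0 -0.0001 0 -0.0003 0; 0 0 0 -0.0001 0 -0.0003 0; 0 0 0 -0.0001 0 -0.0003 0; 0 0 0 -0.0001 0 -0.0003 0; 0 0 0 -0.0001 0 0.0008 0; 0 0 0 -0.0001 0 0.0016 0; 0 0 0 -0.0001 0 0.0016 0; 0 0 0 -0.0001 0 0.0016 0.25; 0 0 0 -0.0001 0 0.0016 0.6; 0 0 0 -0.0001 0 0.0016 1; 0 0 0 -0.0001 0 0.0016 1"
}}

```text
clock: 28.52
tcp_pos: [0.5735, 0.0943, 0.1764]
orientation: [2.109, 0.231, -2.104]
contact_force: [0.5, 0.3, 0.3]
grip_width: 0.0842
```

```bash
python3 look.py w19
```

```text
28.575 [0.57317969 0.09422627 0.17618423] [-0.62762664  0.22670115 -1.02709811] 0.0855277713336793 0.008
[[0.0017, 0.2165, -0.9763], [0.0004, -0.9763, -0.2165], [-1.0, -0.0, -0.0018]]
```

View pics/w19.png

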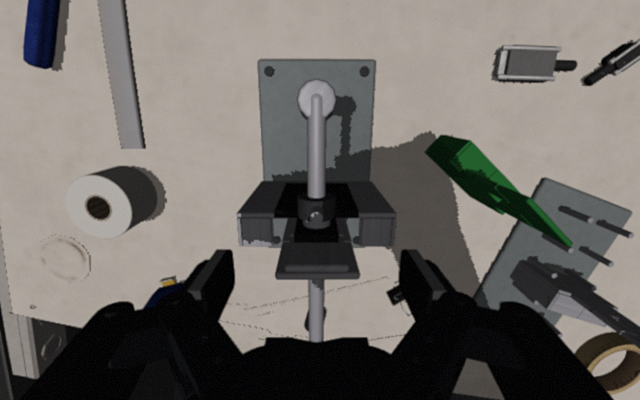

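View pics/w19sc.png

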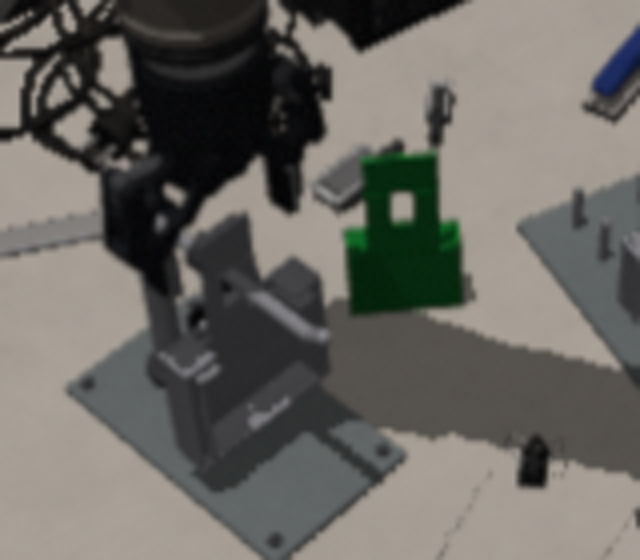

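{"method": "apply_moves", "body": {
  "series": "0 0 0 -0.03 0 0 1; 0 0 0 -0.08 0 0 1; 0 0 0 -0.13 0.01 0.003 1; 0.06 0 0 -0.15 0.055 0.02 1; 0.12 0 0 -0.15 0.11 0.045 1; 0.18 0 0 -0.15 0.165 0.068 1; 0.24 0 0 -0.15 0.215 0.088 1; 0.3 0 0 -0.13 0.26 0.107 1; 0.3312 0 0 -0.1 0.28 0.116 1; 0.3312 0 0 -0.069 0.2887 0.119 1; 0.3312 0 0 -0.069 0.2887 0.119 1; 0.3312 0 0 -0.069 0.2887 0.119 1"
}}

```text
clock: 30.18
tcp_pos: [0.5197, -0.2129, 0.2459]
orientation: [-2.166, 0.121, 2.162]
contact_force: [-0.0, 0.2, -0.3]
grip_width: 0.0854
```

```bash
python3 look.py w20; python3 - <<'E'
from h import *
im=cv2.imread('pics/w20.png');crop(im,255,90,380,220,6,'w20p.png')
E
```

```text
30.225 [ 0.51996121 -0.21283814  0.24625451] [-0.0644702   0.09944911 -0.26821903] 0.0853630650038383 0.005
[[0.0025, -0.1114, -0.9938], [-0.0005, -0.9938, 0.1114], [-1.0, 0.0002, -0.0025]]
```

View pics/w20p.png

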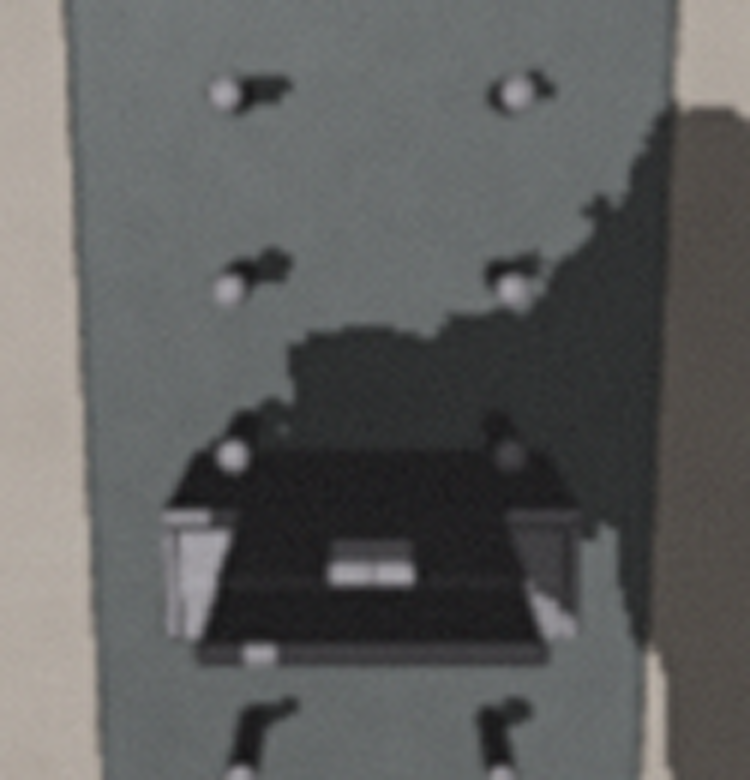

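View pics/w20sc.png

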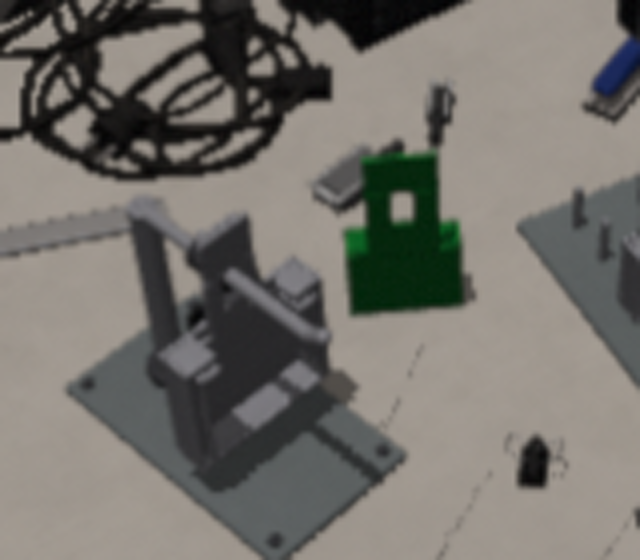

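{"method": "apply_moves", "body": {
  "series": "0 0 0 0.05 0 0 1; 0 0 0 0.09 0 0 1; 0 0 0 0.112 0 0 1; 0 0 0 0.116 0 0 1; 0 0 0 0.116 0 0 0; 0 0 0 0.116 0 0 0; 0 0 0 0.116 0 0 0; 0 0 0 0.116 0 0 0; 0 0 0 0.116 0 0 0; 0 0 0 0.116 0 0 0",
  "force": 80
}}

```text
clock: 31.58
tcp_pos: [0.5203, -0.2137, 0.1305]
orientation: [-2.168, 0.123, 2.16]
contact_force: [-0.1, 0.7, 7.1]
grip_width: 0.0473
```

```bash
python3 look.py w21
```

```text
31.625 [ 0.52030071 -0.21368678  0.1305414 ] [0.4524029  1.47006746 5.75738827] 0.047598825469325416 0.001
[[0.0035, -0.1124, -0.9937], [-0.0011, -0.9937, 0.1124], [-1.0, 0.0007, -0.0036]]
```

View pics/w21.png

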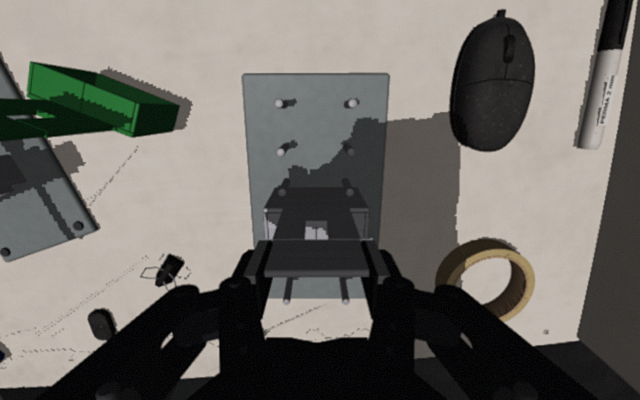

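{"method": "apply_moves", "body": {
  "series": "0 0 0 -0.02 0 0 0; 0 0 0 -0.06 0 0 0; 0 0 0 -0.11 0 0 0; 0 0 0 -0.16 -0.01 0.004 0; -0.05 0 0 -0.19 -0.04 0.016 0; -0.12 0 0 -0.2 -0.09 0.034 0; -0.19 0 0 -0.2 -0.14 0.052 0; -0.26 0 0 -0.2 -0.19 0.07 0; -0.31 0 0 -0.2 -0.235 0.086 0; -0.331 0 0 -0.19 -0.262 0.096 0; -0.331 0 0 -0.16 -0.2723 0.0989 0; -0.331 0 0 -0.12 -0.2723 0.0989 0"
}}

```text
clock: 33.22
tcp_pos: [0.4517, 0.0694, 0.2492]
orientation: [2.109, 0.232, -2.101]
contact_force: [0.3, -0.6, -1.5]
grip_width: 0.0476
```

{"method": "apply_moves", "body": {
  "series": "0 0 0 0.04 0 0 0; 0 0 0 0.06 0 0 0; 0 0 0 0.0635 0 0 0; 0 0 0 0.0635 0 0 0; 0 0 0 0.0635 0 0 0"
}}

```text
clock: 33.85
tcp_pos: [0.452, 0.0682, 0.1863]
orientation: [2.109, 0.23, -2.104]
contact_force: [-0.1, -0.7, -1.1]
grip_width: 0.0477
```

```bash
python3 look.py w22; python3 - <<'E'
from h import *
im=cv2.imread('pics/w22.png');crop(im,225,100,410,290,4,'w22p.png')
E
```

```text
33.9 [0.45190229 0.06818256 0.18616093] [ 0.07645733  0.08082283 -0.67076196] 0.04787392604462263 0.004
[[0.0021, 0.2161, -0.9764], [-0.0001, -0.9764, -0.2161], [-1.0, 0.0005, -0.002]]
```

View pics/w22p.png

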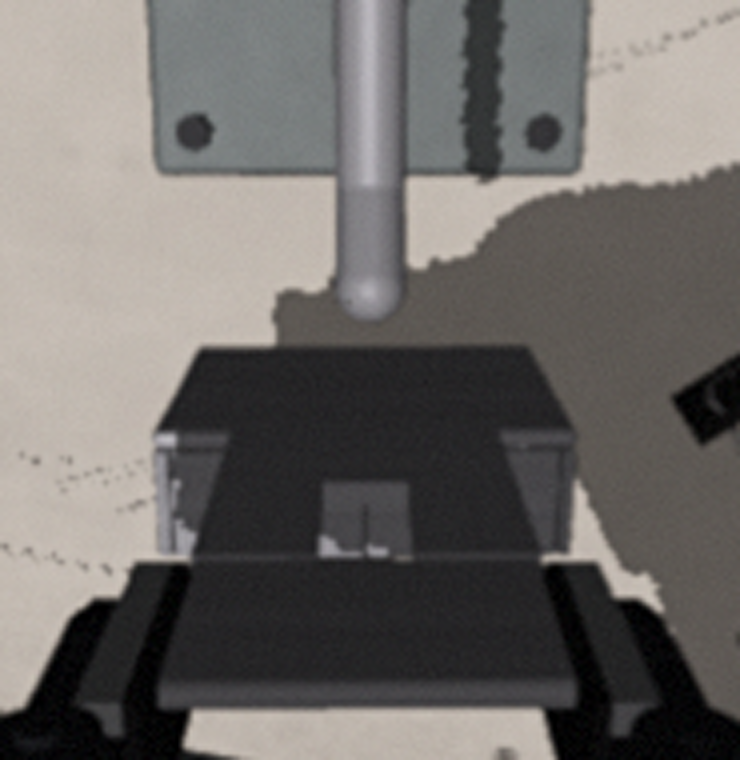

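View pics/w22sc.png

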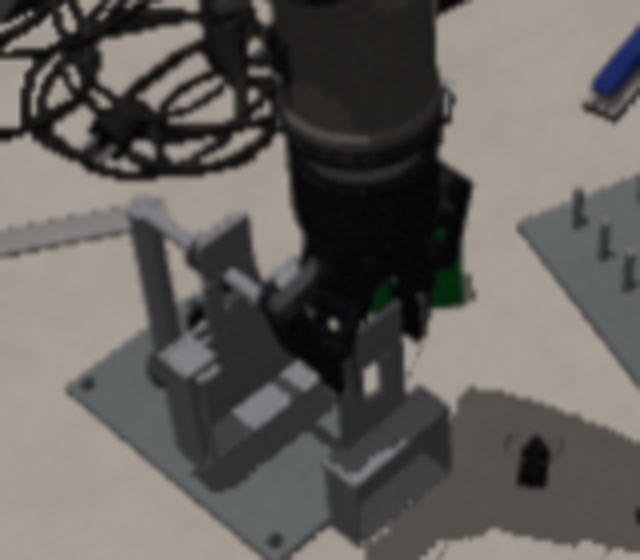

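{"method": "apply_moves", "body": {
  "series": "0 0 0 0 0.0005 -0.01 0; 0 0 0 0 0.0006 -0.02 0; 0 0 0 0 0.0006 -0.028 0; 0 0 0 0 0.0006 -0.033 0; 0 0 0 0 0.0006 -0.037 0; 0 0 0 0 0.0006 -0.04 0"
}}

```text
clock: 34.75
tcp_pos: [0.4904, 0.0762, 0.185]
orientation: [2.106, 0.231, -2.106]
contact_force: [-1.0, -0.5, -1.2]
grip_width: 0.0477
```

{"method": "apply_moves", "body": {
  "series": "0 0 0 0 0.0001 -0.008 0; 0 0 0 0 0.0002 -0.016 0; 0 0 0 0 0.0003 -0.024 0; 0 0 0 0.003 0.0003 -0.03 0; 0 0 0 0.006 0.0003 -0.034 0; 0 0 0 0.009 0.0003 -0.037 0; 0 0 0 0.0098 0.0003 -0.039 0; 0 0 0 0.0098 0.0003 -0.04 0; 0 0 0 0.0098 0.0003 -0.04 0"
}}

```text
clock: 35.88
tcp_pos: [0.5295, 0.0846, 0.1754]
orientation: [2.106, 0.231, -2.106]
contact_force: [-0.3, 0.4, -0.6]
grip_width: 0.0473
```

```bash
python3 look.py w23; python3 - <<'E'
from h import *
im=cv2.imread('pics/w23.png');crop(im,225,100,410,290,4,'w23p.png')
E
```

```text
35.925 [0.52945319 0.08451793 0.17540961] [ 0.19632473  0.03099572 -1.13140867] 0.047463855030061404 0.002
[[0.0001, 0.2164, -0.9763], [-0.0001, -0.9763, -0.2164], [-1.0, 0.0001, -0.0001]]
```

View pics/w23p.png

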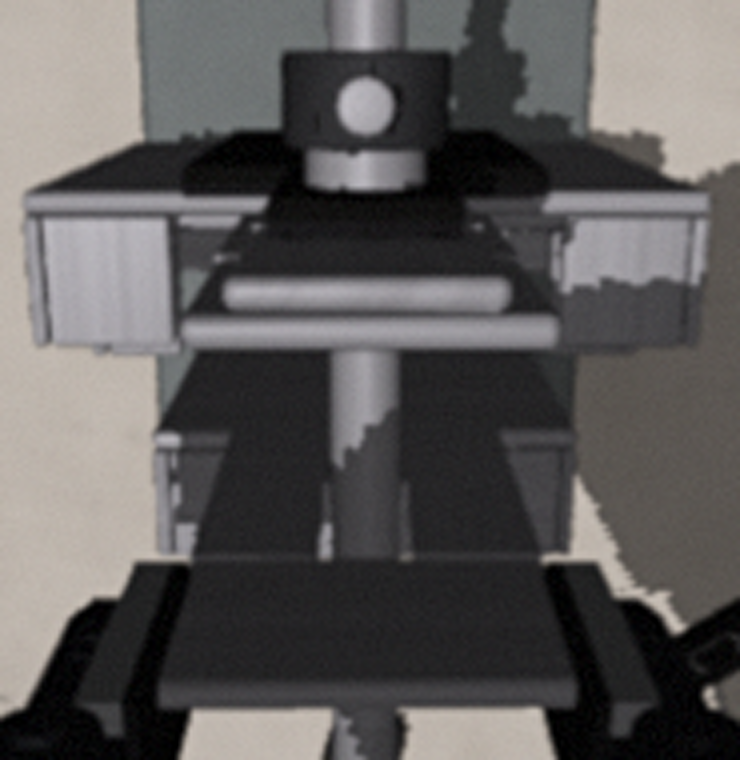

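View pics/w23sc.png

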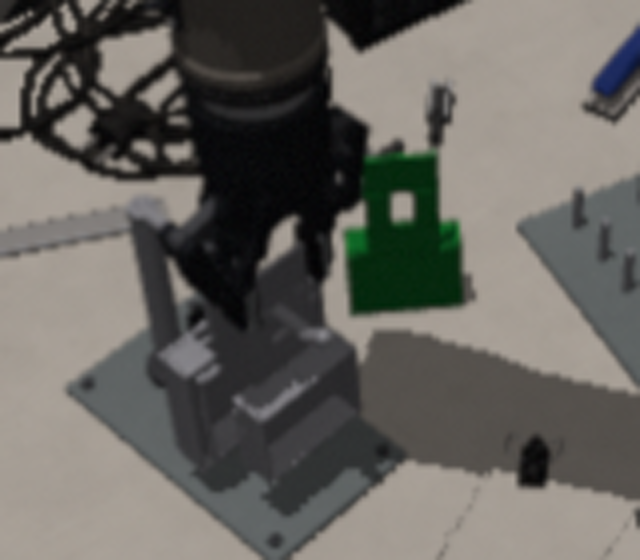

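{"method": "apply_moves", "body": {
  "series": "0 0 0 0 0 -0.004 0; 0 0 0 0 0 -0.01 0; 0 0 0 0 0 -0.017 0; 0 0 0 0 0 -0.024 0; 0 0 0 0 0 -0.03 0; 0 0 0 0 0 -0.033 0; 0 0 0 0 0 -0.033 0"
}}

```text
clock: 36.9
tcp_pos: [0.5618, 0.0918, 0.1752]
orientation: [2.106, 0.231, -2.106]
contact_force: [-0.7, 0.6, -1.3]
grip_width: 0.048
```

{"method": "apply_moves", "body": {
  "series": "0 0 0 0 0 -0.001 0; 0 0 0 0 0 -0.002 0; 0 0 0 0 0 -0.002 0"
}}

```text
clock: 37.28
tcp_pos: [0.5636, 0.0921, 0.1753]
orientation: [2.106, 0.231, -2.106]
contact_force: [0.6, 0.5, -0.2]
grip_width: 0.0476
```

{"method": "apply_moves", "body": {
  "series": "0 0 0 0 0 -0.001 0; 0 0 0 0 0 -0.002 0; 0 0 0 0 0 -0.002 0"
}}

```text
clock: 37.65
tcp_pos: [0.5656, 0.0925, 0.1753]
orientation: [2.106, 0.231, -2.106]
contact_force: [0.1, 1.0, -1.0]
grip_width: 0.0473
```

{"method": "apply_moves", "body": {
  "series": "0 0 0 0 0 -0.001 0; 0 0 0 0 0 -0.001 0"
}}

```text
clock: 37.9
tcp_pos: [0.5666, 0.0928, 0.1753]
orientation: [2.106, 0.231, -2.106]
contact_force: [-0.3, 0.4, -0.9]
grip_width: 0.0478
```

{"method": "apply_moves", "body": {
  "series": "0 0 0 0 0 -0.001 0; 0 0 0 0 0 -0.001 0"
}}

```text
clock: 38.15
tcp_pos: [0.5671, 0.0929, 0.1752]
orientation: [2.105, 0.23, -2.107]
contact_force: [-2.7, -0.9, 0.9]
grip_width: 0.0478
```

{"method": "apply_moves", "body": {
  "series": "0 0 0 0 0 -0.001 0; 0 0 0 0 0 -0.001 0"
}}

```text
clock: 38.4
tcp_pos: [0.5674, 0.0929, 0.1751]
orientation: [2.103, 0.23, -2.109]
contact_force: [-6.1, -1.6, 3.4]
grip_width: 0.0476
```

{"method": "apply_moves", "body": {
  "series": "0 0 0 -0.0003 0 -0.0006 0; 0 0 0 -0.0006 0 -0.0012 0; 0 0 0 -0.0006 0 -0.0012 0; 0 0 0 -0.0006 0 -0.0012 0; 0 0 0 -0.0006 0 -0.0012 0"
}}

```text
clock: 39.02
tcp_pos: [0.5676, 0.093, 0.1752]
orientation: [2.101, 0.23, -2.11]
contact_force: [-7.6, -1.8, 1.4]
grip_width: 0.0477
```

```bash
python3 look.py w24; python3 - <<'E'
from h import *
im=cv2.imread('pics/w24.png');crop(im,225,100,410,290,4,'w24p.png')
E
```

```text
39.075 [0.56761377 0.09295709 0.1752203 ] [-6.45782315 -0.97391703  1.8694183 ] 0.047800604818057944 0.002
[[-0.0044, 0.2165, -0.9763], [-0.0016, -0.9763, -0.2165], [-1.0, 0.0006, 0.0046]]
```

View pics/w24p.png

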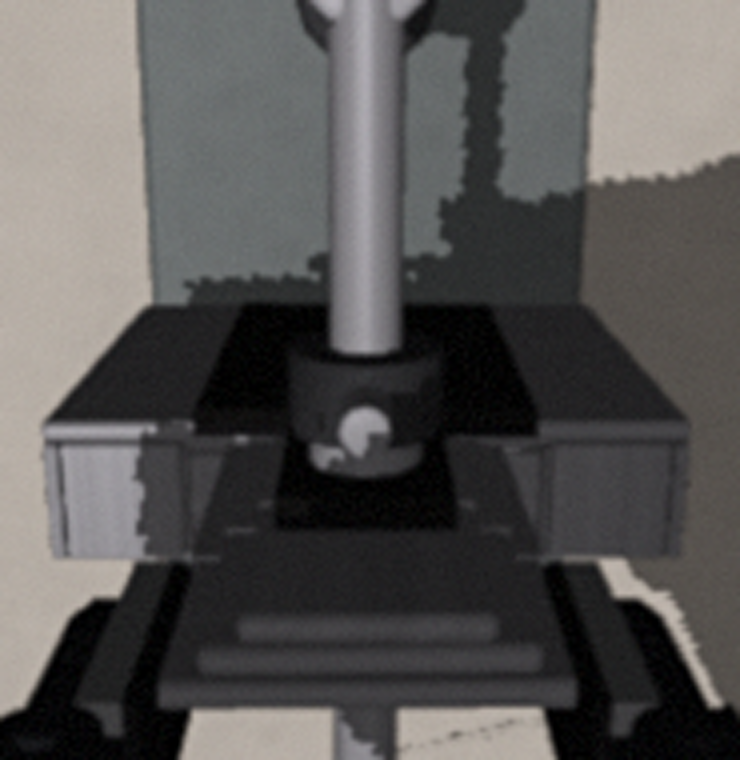

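View pics/w24sc.png

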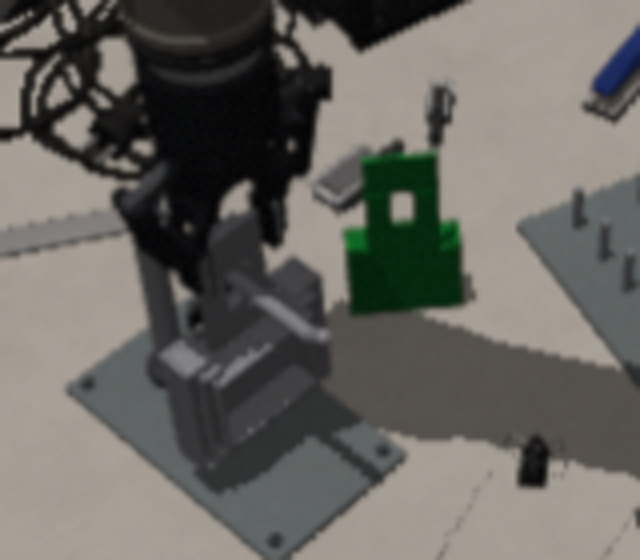

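{"method": "apply_moves", "body": {
  "series": "0 0 0 -0.0001 0 -0.0005 0; 0 0 0 -0.0001 0 -0.0005 0; 0 0 0 -0.0001 0 -0.0005 0; 0 0 0 -0.0001 0 -0.0005 0; 0 0 0 -0.0001 0 -0.0005 0"
}}

```text
clock: 39.8
tcp_pos: [0.5677, 0.093, 0.1752]
orientation: [2.1, 0.229, -2.111]
contact_force: [-7.6, -1.0, 2.5]
grip_width: 0.0473
```

{"method": "apply_moves", "body": {
  "series": "0 0 0 0 0 0.0012 0; 0 0 0 0 0 0.002 0; 0 0 0 0 0 0.002 0; 0 0 0 0 0 0.002 0.25; 0 0 0 0 0 0.002 0.6; 0 0 0 0 0 0.002 1; 0 0 0 0 0 0.002 1; 0 0 0 -0.03 0 0.002 1; 0 0 0 -0.08 0 0.002 1; 0 0 0 -0.12 0 0.002 1; 0 0 0 -0.15 0 0.002 1; 0 0 0 -0.15 0 0.002 1"
}}

```text
clock: 41.3
tcp_pos: [0.5698, 0.0939, 0.3291]
orientation: [2.113, 0.231, -2.1]
contact_force: [0.7, -0.4, -0.4]
grip_width: 0.0855
```

```bash
python3 look.py w25;  python3 - <<'E'
from h import *
crop(cv2.imread('pics/w25.png'),225,100,410,290,4,'w25p.png')
t=grab_frame('top');cv2.imwrite('pics/t25.png',t);a=cv2.imread('pics/top0.png')
E
```

```text
41.35 [0.56887972 0.09342108 0.32710707] [ 0.17910759 -0.69232881 -0.8358491 ] 0.08535583889487829 0.042
[[0.0028, 0.2163, -0.9763], [0.0003, -0.9763, -0.2163], [-1.0, 0.0003, -0.0028]]
```

View pics/w25.png

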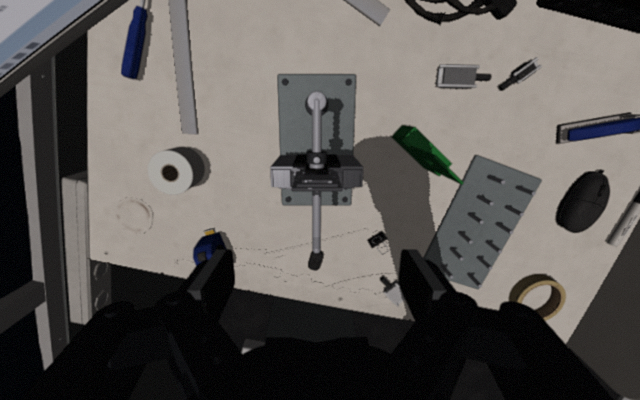

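View pics/w25sc.png

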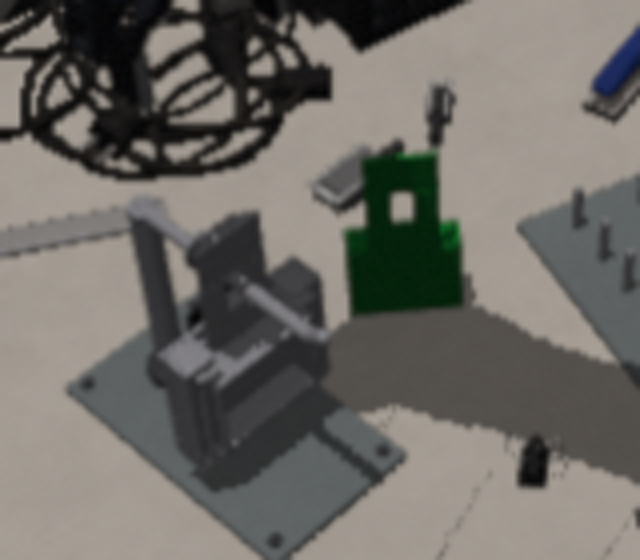

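View pics/t25.png

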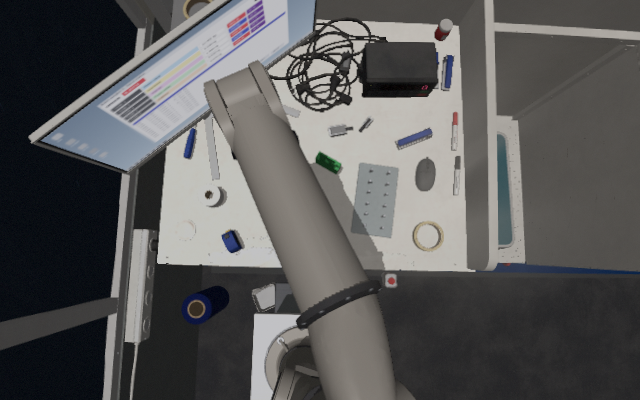

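```bash
python3 - <<'E'
from h import *
for i in range(6): im=grab_frame('wrist')
o=get_obs();cw=camera_info('wrist');im=grab_frame('wrist');crop(im,265,140,370,215,7,'w26p.png');print(o['tcp_pos'],abs(o['qvel']).max())
import pickle;pickle.dump((o,cw),open('w26.pkl','wb'))
E
```

```text
[0.56807521 0.09311307 0.32555185] 0.0030520157036321763
```

View pics/w26p.png

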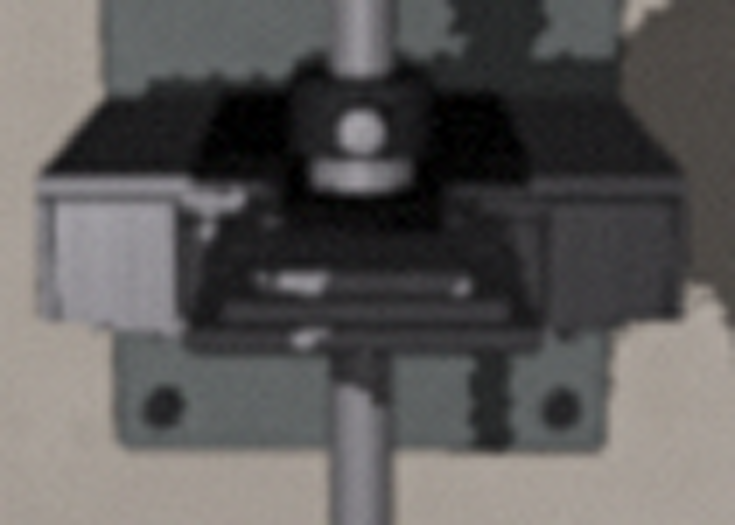

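```bash
python3 - <<'E'
from h import *
import pickle
o,cw=pickle.load(open('w26.pkl','rb'))
P=onz(cw,[[265+(258+468)/14-.4,140+283/7-.4],[265+(217+510)/14-.4,140+311/7-.4],[265+(187+540)/14-.4,140+341/7-.4]],.204)
c,s=np.cos(.2185),np.sin(.2185);d=P[:,:2]-[.6515,.1085+.0035]
print(P.round(4),np.c_[d@[c,s],d@[-s,c]].round(4), np.hypot(*(np.diff(P[:,:2],axis=0).T)))
from bench import hand_in
print(hand_in())
E
```

```text
[[0.5787 0.0956 0.204 ]
 [0.5749 0.0947 0.204 ]
 [0.5708 0.0938 0.204 ]] [[-0.0746 -0.0002]
 [-0.0785 -0.0003]
 [-0.0828 -0.0003]] [0.00391529 0.00423145]
the job is handed in; nothing more can be done
None
```

The three pans are on the hook, hung by their slots with the open side to the front: large, then middle, then small. I handed the job in at about 42 s of the 72 s allowed.

- **Pushes:** Each pan was pushed against the sprung backing at a measured 7–8 N for more than half a second. The readings swing by about 1 N, so the push averaged just under the 8 N asked. The highest net force I saw while pushing was about 9.5 N, well below the 20 N limit.
- **Seating:** The last wrist picture puts the tab tops about 75, 78 and 83 mm before the column. They are 3.9 and 4.2 mm apart and in line within 1 mm. The sideways figure used a small correction (3.5 mm) to the hook's position, because the first camera estimate of that position disagreed with the prong line I found while threading.
- **Other things:** The pans look upright and nested in the scene view, and the gripper is clear above them. I compared the other worktop things by eye only: they look unmoved in the last pictures, but the arm hid some of them from the top camera. I did not measure their positions.
- **Not checked:** I did not measure the pans' tilt or their heights relative to each other as numbers; I judged both from the pictures and from feeling the prong when lowering.

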